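# Check the gem tester and hold it on the largest stone

### The arm

A 6-joint arm with a two-finger parallel gripper is mounted at the origin on the work surface. World frame = base frame: x ahead of the robot, y to its left, z up, the work surface at z = 0. Lengths are in mm, angles in rad, forces in N, time in s.
With the tool pointing down it reaches from about 250 to 800 mm from the base axis. Payload 3.9 kg.
Tool frame: the origin (TCP) lies at the very end of the fingers, on their centre line; the grasp point (between the pads) lies 19 mm behind it; y points along the fingers, x is the direction in which the jaws open and shut, and the axes are right-handed (so a half turn about y gives the same grasp; the last joint's range is limited). The gripper opens to 85 mm and grips with 20 to 120 N. Pads are 22 mm wide; open, the fingers measure 114 mm over their backs; the gripper's body (76 mm by 85 mm) begins 54 mm behind the grasp point. The pads swing forward as they close: fully open they stand 13 mm farther back than shut.
Start: joints at [-1.187, 0.26, -0.138, 1.173, 0, 1.571], TCP at [196.579, -486.798, 231.304] pointing down, gripper open.
Joint ranges: [-2.78, 2.78], [-0.83, 1.72], [-1.28, 1.37], [-1.9, 2.12], [-1.57, 1.48], [-3.14, 3.14]. Speed limits (rad/s): [2.57, 2.57, 3.14, 3.14, 3.14, 3.14].

### API

Orientations are given as a unit quaternion [x, y, z, w].
In Python, from plant import sense, camera, calibration, sign_off gives the robot as it stands. The module is installed in compiled form; this text tells all that it offers.
- The arm moves only by the tool drive_tool, never from a script. Its argument "targets" is a list of rows, each an object of numbers: "x", "y", "z": the shift along the world's x, y, z in units of 1 m (1.0 is 1 m); "ax", "ay", "az": the turn, a rotation vector about the world's x, y, z in units of 45 degrees (1.0 is 45 degrees). In form: [{"x": .., "y": .., "z": .., "ax": .., "ay": .., "az": ..}, ...]. A call has 1 to 12 rows; each row shifts and turns the pose as measured when the row begins; what a row does not reach is not made up. A row lasts 1/10 s, in which the tool goes at most 50 mm and 8.59 degrees, less where a joint would pass 70% of its speed; a pose out of reach is approached as far as the arm can. A call with a number of a shift or a turn outside -1 to 1 is refused whole. A call with a gripper value outside its range is refused whole. "grip" is the gripper command: -1 is shut, 1 is fully open, values between are in proportion, set as the call begins (left out, the last holds). The fingers move at their own pace and stop on an object; "newtons" is the grip in N (left out, the last holds). Time passes only in rows, so rows that do not move let the fingers close. It gives the time, the measured TCP pose, the force and the opening at its end, in the units of the state.
- sense(): the state, without advancing time (a new reading comes with each control period).
- camera(name): name is "scene" or "top" or "wrist"; returns the picture (480x640x3 uint8, red, green, blue); there is no depth.
- calibration(name): a dict with "vfov" (degrees; the focal length in pixels is half the picture's height over the tangent of half this angle, whatever the lens; pixels are square), "cx", "cy" (the principal point, pixels), "dist_coeffs" ([k1, k2, p1, p2, k3] as OpenCV has them; the pictures are not rectified), "world_to_cam" (4x4, takes a point from world to camera coordinates); the wrist camera has in their place "T_tool_cam" (4x4, takes a point from camera to tool coordinates, whose origin is the TCP and whose axes are the tool frame's). Camera axes: x right, y up, looking along -z (the intrinsics and any distortion apply to the point x, -y, -z); pixel columns grow to the right and rows downward; lengths in mm; the calibration is good to about 2 mm. A picture is of the moment at which its call begins: read the wrist's pose just before it. calibration takes no time and is no camera call.
- sign_off(): hands the job in, once; it reports no verdict.
The state is a dict: "clock": time; "joint_positions": joint angles; "joint_velocities": joint speeds; "effort": joint torques, N m; "position": TCP position; "tool_rot": TCP orientation; "ft_force": force on the tool from outside, world axes, zero at the start; "ft_torque": the same for the moment, N m; "opening": finger opening in mm.
Only numpy, scipy, OpenCV 4.12 (cv2) and the standard library are available. Lean on these libraries where they do the work, as an engineer would, in place of code of your own. Each camera call takes 0.05 s, during which the arm holds its last target.

### The job

Draw the pen-shaped gem tester up out of its dock and, holding it upright, press its sprung probe gently, about half-way in, on the middle of the dock's steel check disc for about a second. Then, touching no other stone, stand it the same way, upright and probe about half-way in, on the middle of the flat top of the largest cut stone in the aluminium rest. Finish while still holding it steady there, with the stones in their seats and the hammer, pliers and ring band where they lay.

Things in the scene. Friction and masses are not known exactly. Their poses are not given: they have to be found in the camera images.
- tester_mid (a point): Centre (half-way up its 150 mm) of the gem tester, upright in the dock, probe down. z up along it, x across its wide side, y its thickness. Light grey upper body, a box 30 (x) by 22 mm (y), from 5 mm below this point to the top 75 mm above: grip it across y, e.g. 35 mm above this point. Below: black shank 23 by 15 mm to 45 mm, nose cone to 66 mm, probe's end at 75 mm, on axis. 100 g.
- probe_tip (a point): End of the tester's round-ended steel probe, 2.8 mm thick, standing out 9 mm from the nose on the tester's axis; its z axis points up into the tester.
- probe (a joint): How far the sprung probe is pushed into the tester, m: 0 when free, 0.006 at its stop. The spring pushes back with about 0.6 N at first and 0.5 N more per mm (2.1 N half-way in).
- check_disc (a point): Centre of the top of the steel check disc, 20 mm across, on the dock's base, 16 mm above the bench. The x axis points from the disc to the holster, whose upright axis is 62 mm away.
- dock: Fixed dock of dark plastic: base 130 (x) by 76 mm, 14.5 mm high, origin under its middle; disc 34 mm towards -x, upright holster 28 mm towards +x, 35 by 27 mm outside, 90 mm high, opening 25 by 17 mm (1 mm clear each side of the shank). The step under the tester's light grey body sits on the holster's rim and the probe hangs free, so it lifts straight out after 75 mm.
- rest: Fixed aluminium stone rest, 44 (x) by 116 mm (y), 14 mm high, origin under its middle, with three 12 mm round seats in a row along y, 36 mm apart. The three loose stones sit in them point down, in any order: round-cut, amber, same shape, 12 g each.
- large_table (a point): Centre of the flat round top face of the largest stone, which is 22 mm across; the face is 13 mm across, about 22 mm above the bench, its z axis up.
- middle_table (a point): Centre of the flat top face of the middle stone, 18 mm across, in another seat of the rest, top face about 20 mm above the bench.
- small_table (a point): Centre of the flat top face of the smallest stone, 14 mm across, in another seat of the rest, top face about 18 mm above the bench.
- hammer: Bystander: chasing hammer lying on the bench, 29 mm high, handle 222 mm; the origin is under its head and the handle runs along its y axis.
- pliers: Bystander: white-handled pliers lying on the bench, 150 mm long, 10 mm high; origin near the hinge, jaws towards +x.
- band: Bystander: plain steel ring band lying flat, 21 mm across, 4 mm high; origin at its underside.

How it is judged:
By the outcome, as a careful person would: the job done as asked, in the order asked, and still so for the second after the job is handed in, while the arm keeps its last pose, push and grip.
It also fails if it takes over 58 s, if anything falls off the work surface, if the arm or the gripper's body presses on something with over 40 N, if the wrist force passes 120 N, or if a joint passes its speed limit or range.

## Working session

There is one attempt and no reset: what is moved stays moved. The work goes in short steps, Python scripts to look and compute and a tool call to move; the robot and the scene stay as the last step left them, time stands still between calls to the robot, and variables do not carry over. Pictures are saved under pics/ and viewed, and the job is handed in when it is done.

Besides the shell and the picture viewer there is one more tool, called by a JSON object that holds its "name" and its "arguments". drive_tool: Moves the arm, as the interface text tells. Shifts and turns lie within -1 to 1; 1 stands for 1 m of shift or 45 degrees of turn. Its arguments: {"type":"object","properties":{"targets":{"type":"array","items":{"type":"object","properties":{"x":{"type":"number","minimum":-1,"maximum":1},"y":{"type":"number","minimum":-1,"maximum":1},"z":{"type":"number","minimum":-1,"maximum":1},"ax":{"type":"number","minimum":-1,"maximum":1},"ay":{"type":"number","minimum":-1,"maximum":1},"az":{"type":"number","minimum":-1,"maximum":1}}}},"grip":{"type":"number"},"newtons":{"type":"number"}},"required":["targets"]}

```bash
mkdir -p pics; ls; cat > h.py <<'E'
import numpy as np, cv2, json
from plant import sense, camera, calibration, sign_off
from scipy.spatial.transform import Rotation as R
def K(c):
    f=240/np.tan(np.radians(c['vfov'])/2)
    return np.array([[f,0,c['cx']],[0,f,c['cy']],[0,0,1.]]),np.array(c['dist_coeffs'],float)
def w2c(name,s=None):
    c=calibration(name)
    if name!='wrist': return np.array(c['world_to_cam']),c
    T=np.eye(4);T[:3,:3]=R.from_quat(s['tool_rot']).as_matrix();T[:3,3]=s['position']
    return np.linalg.inv(T@np.array(c['T_tool_cam'])),c
F=np.diag([1,-1,-1.])
def ray(M,c,px):
    k,d=K(c); u=cv2.undistortPoints(np.array(px,float).reshape(-1,1,2),k,d).reshape(-1,2)
    dc=np.c_[u,np.ones(len(u))]@F
    Rm=M[:3,:3]; o=-Rm.T@M[:3,3]
    dw=dc@Rm; return o,dw/np.linalg.norm(dw,axis=1)[:,None]
def onz(M,c,px,z):
    o,d=ray(M,c,px); return o+d*((z-o[2])/d[:,2])[:,None]
def proj(M,c,P):
    k,d=K(c); P=np.array(P,float).reshape(-1,3); pc=(P@M[:3,:3].T+M[:3,3])@F
    return cv2.projectPoints(pc,np.zeros(3),np.zeros(3),k,d)[0].reshape(-1,2)
def tri(rs):
    A=np.zeros((3,3));b=np.zeros(3)
    for o,d in rs:
        Q=np.eye(3)-np.outer(d,d);A+=Q;b+=Q@o
    return np.linalg.solve(A,b)
def snap(name,fn):
    s=sense(); im=camera(name); cv2.imwrite('pics/'+fn+'.png',im[:,:,::-1]); json.dump({k:np.array(v).tolist() for k,v in s.items()},open('pics/'+fn+'.json','w')); return im,s
def load(fn): return cv2.imread('pics/'+fn+'.png'),json.load(open('pics/'+fn+'.json'))
E
python3 - <<'E'
from h import *
for n in ['scene','top','wrist']:
    snap(n,n+'0'); print(n,{k:np.round(v,3).tolist() for k,v in calibration(n).items()})
print(sense())
E
```

```text
pics
scene {'vfov': 52.636, 'cx': 317.042, 'cy': 240.12, 'dist_coeffs': [-0.017, 0.0, 0.0, 0.0, 0.0], 'world_to_cam': [[-0.441, 0.898, -0.009, 247.966], [-0.681, -0.328, 0.655, 344.848], [0.585, 0.295, 0.756, -1441.868], [0.0, 0.0, 0.0, 1.0]]}
top {'vfov': 45.795, 'cx': 330.09, 'cy': 236.001, 'dist_coeffs': [-0.027, 0.0, 0.0, 0.0, 0.0], 'world_to_cam': [[0.0, -1.0, -0.009, 21.295], [0.981, -0.001, 0.193, -574.69], [-0.193, -0.009, 0.981, -882.53], [0.0, 0.0, 0.0, 1.0]]}
wrist {'vfov': 65.464, 'cx': 316.382, 'cy': 244.067, 'dist_coeffs': [0.014, 0.0, 0.0, 0.0, 0.0], 'T_tool_cam': [[1.0, 0.0, -0.0, 0.677], [-0.001, 0.265, -0.964, -142.674], [-0.0, 0.964, 0.265, 67.074], [0.0, 0.0, 0.0, 1.0]]}
{'clock': 0.15, 'joint_positions': array([-1.18697253e+00,  2.60546242e-01, -1.39103452e-01,  1.17270415e+00,
       -1.93898319e-05,  1.57080046e+00]), 'joint_velocities': array([ 1.60028068e-04, -1.45267497e-03,  4.52117559e-03,  8.11487907e-04,
        3.14517722e-04,  1.62682011e-05]), 'effort': array([-4.26461684e-04, -4.06009305e+01,  2.54164892e+01,  1.26608901e-02,
       -9.90215312e-05, -6.07385843e-06]), 'position': array([ 196.38756789, -486.3009754 ,  230.63762083]), 'tool_rot': array([-0.58588543,  0.39591408, -0.39499341,  0.58648999]), 'ft_force': array([-0.17851981, -0.5176619 ,  0.20887166]), 'ft_torque': array([-0.00092707,  0.03696648, -0.00282172]), 'opening': 85.26310477130063}
```

View pics/top0.png

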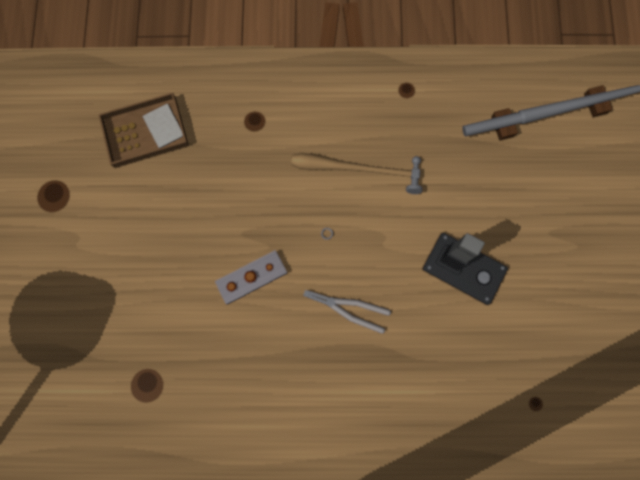

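View pics/scene0.png

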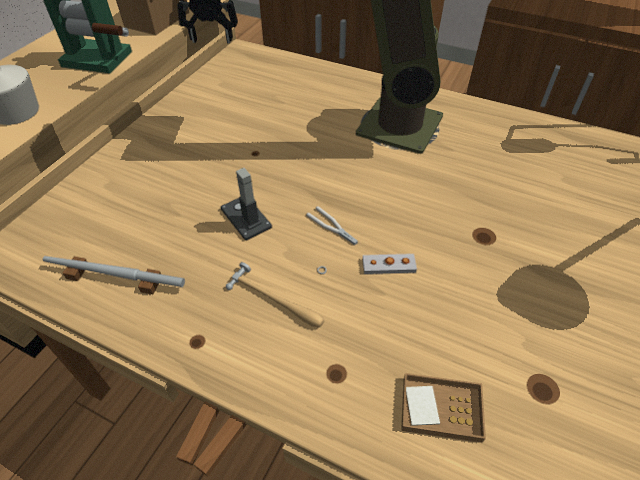

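View pics/wrist0.png

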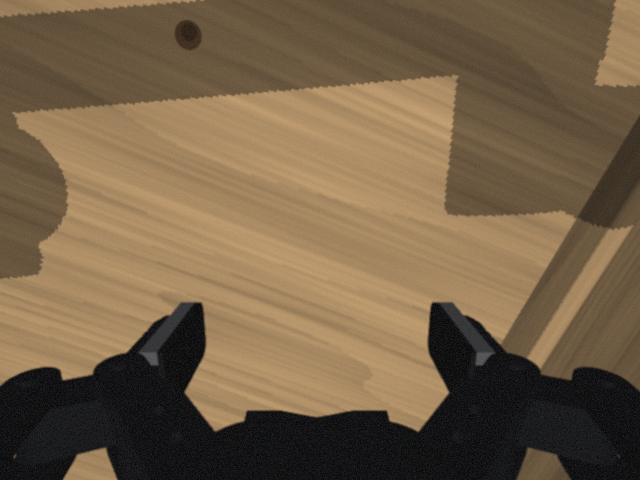

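The top view shows the dock near (465,268) with the disc at (484,277), and the rest at (251,277) with the biggest stone looking like the central one. Next I'll measure both.

```bash
python3 - <<'E'
from h import *
im,s=load('top0'); M,c=w2c('top')
a=cv2.resize(im[215:315,410:530],None,fx=6,fy=6,interpolation=cv2.INTER_CUBIC)
cv2.imwrite('pics/z1.png',a)
a=cv2.resize(im[240:310,205:300],None,fx=8,fy=8,interpolation=cv2.INTER_CUBIC)
cv2.imwrite('pics/z2.png',a)
im2,_=load('scene0')
a=cv2.resize(im2[160:250,200:290],None,fx=6,fy=6,interpolation=cv2.INTER_CUBIC)
cv2.imwrite('pics/z3.png',a)
E
```

```text
(no output)
```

View pics/z1.png

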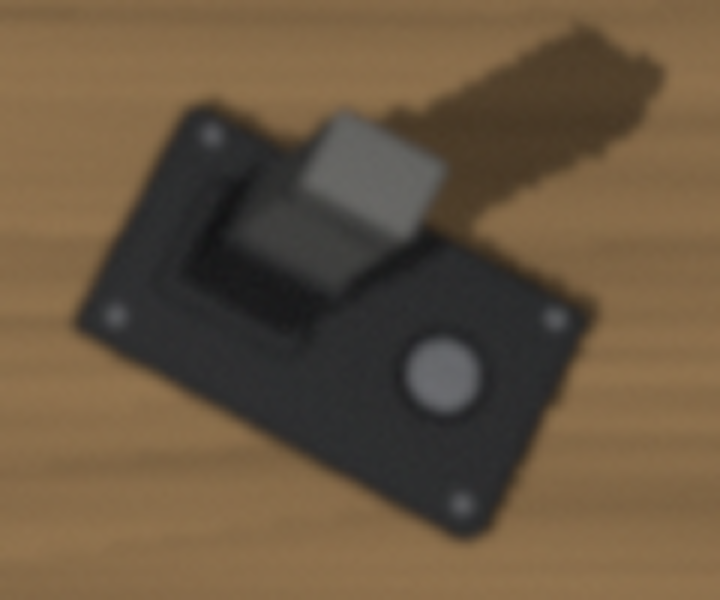

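View pics/z2.png

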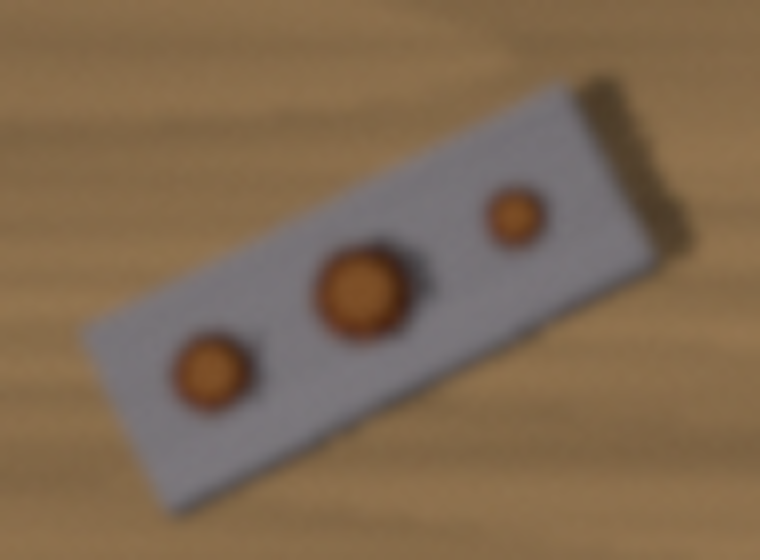

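View pics/z3.png

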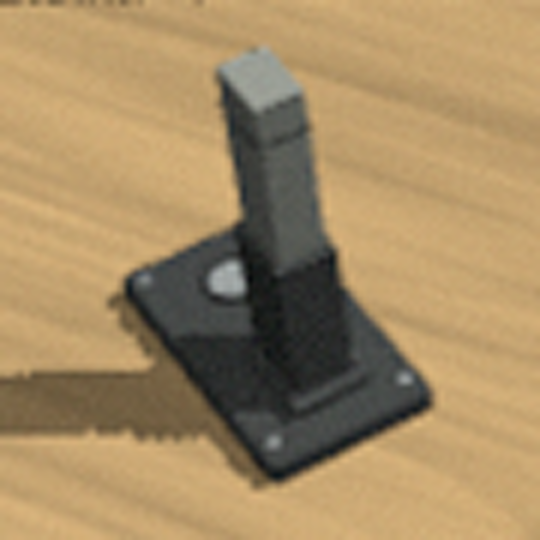

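The crops show the dock's four screws, its disc, the tester's top and the three stones, with the central stone largest. I'll turn these pixels into points.

```bash
python3 - <<'E'
from h import *
M,c=w2c('top')
f=lambda pts,ox,oy,s:[[ (x+.5)/s-.5+ox,(y+.5)/s-.5+oy] for x,y in pts]
sc=onz(M,c,f([(212,135),(555,320),(460,503),(115,316)],410,215,6),14.5); print('screws',sc.round(1),sc.mean(0), np.linalg.norm(sc-np.roll(sc,1,0),axis=1))
d=onz(M,c,f([(443,376)],410,215,6),16); print('disc',d)
for z in (165,170,175):
    t=onz(M,c,f([(345,108),(447,168),(404,245),(300,185)],410,215,6),z); print('ttop',z,t.mean(0),np.linalg.norm(t-np.roll(t,1,0),axis=1), np.degrees(np.arctan2(*(t[1]-t[0])[1::-1])),np.degrees(np.arctan2(*(t[2]-t[3])[1::-1])))
v=(sc[0]+sc[3]-sc[1]-sc[2])/2; yaw=np.arctan2(v[1],v[0]); print('yaw',np.degrees(yaw)); 
u=np.array([np.cos(yaw),np.sin(yaw)])
print('disc from screws',sc.mean(0)[:2]-34*u,'holster',sc.mean(0)[:2]+28*u, 'from disc',d[0,:2]+62*u)
st=f([(210,372),(361,292),(515,216)],205,240,8)
for p,z in zip(st,(20,22,18)): print('stone',onz(M,c,[p],z))
r=onz(M,c,f([(565,85),(655,255),(172,512),(82,338)],205,240,8),14); print('rest',r.mean(0),np.linalg.norm(r-np.roll(r,1,0),axis=1))
# scene tri
M2,c2=w2c('scene')
ts=f([(262,50),(303,97),(260,110),(217,72)],200,160,6); t1=np.mean(ts,0); t0=np.mean(f([(345,108),(447,168),(404,245),(300,185)],410,215,6),0)
o,dd=ray(M,c,[t0]);o2,d2=ray(M2,c2,[t1]); print('tri top',tri([(o,dd[0]),(o2,d2[0])]))
print('scene disc',onz(M2,c2,f([(232,280)],200,160,6),16))
print('tooly',R.from_quat(sense()['tool_rot']).as_matrix())
E
```

```text
screws [[ 580.7 -176.7   14.5]
 [ 526.9 -272.3   14.5]
 [ 475.  -242.5   14.5]
 [ 528.3 -147.    14.5]] [ 527.71308149 -209.63167241   14.5       ] [ 60.18911267 109.71190693  59.82651993 109.34152279]
disc [[ 510.77738743 -239.15935739   16.        ]]
ttop 165 [ 541.20100159 -185.84513668  165.        ] [22.3283915  28.25553902 22.00366955 28.54273624] -121.70905059060127 -121.0543775112856
ttop 170 [ 540.29339058 -184.62181249  170.        ] [22.19088332 28.08152882 21.86816114 28.36695736] -121.70905059060136 -121.05437751128575
ttop 175 [ 539.38577957 -183.39848831  175.        ] [22.05337514 27.90751862 21.73265274 28.19117847] -121.7090505906013 -121.0543775112858
yaw 60.75489049212816
disc from screws [ 511.10249139 -239.29795456] holster [ 541.39239098 -185.20061652] from disc [ 541.06728703 -185.06201936]
stone [[495.71854944 189.20106968  20.        ]]
stone [[512.47209691 157.35178761  22.        ]]
stone [[529.23692397 125.52006144  18.        ]]
rest [512.46952901 156.75372541  14.        ] [115.79429575  41.87185009 115.31419494  42.26776557]
tri top [ 541.64203396 -186.90879058  165.08070567]
scene disc [[ 514.37339498 -240.75652297   16.        ]]
tooly [[ 3.74464484e-01 -6.01219709e-04  9.27241063e-01]
 [-9.27239950e-01  1.43692850e-03  3.74464966e-01]
 [-1.55751483e-03 -9.99998787e-01 -1.93962441e-05]]
```

Sizes agree with those given: screw rectangle 110×60, rest 116×42, stones 36 apart. The dock's yaw is 60.8°, the holster is at (541.2,−185.1) and the disc at (511,−239.2). The largest stone is the central one, at (512.5,157). I'll move above the tester, turning +38.75°.

{"name": "drive_tool", "arguments": {"targets": [{"x": 0.034,"y": 0.03,"z": 0.001,"az": 0.086},{"x": 0.034,"y": 0.03,"z": 0.001,"az": 0.086},{"x": 0.034,"y": 0.03,"z": 0.001,"az": 0.086},{"x": 0.034,"y": 0.03,"z": 0.001,"az": 0.086},{"x": 0.034,"y": 0.03,"z": 0.001,"az": 0.086},{"x": 0.034,"y": 0.03,"z": 0.001,"az": 0.086},{"x": 0.034,"y": 0.03,"z": 0.001,"az": 0.086},{"x": 0.034,"y": 0.03,"z": 0.001,"az": 0.086},{"x": 0.034,"y": 0.03,"z": 0.001,"az": 0.086},{"x": 0.034,"y": 0.03,"z": 0.001,"az": 0.086},{}], "grip": 1, "newtons": 40}}

```text
$.targets[0]: bad value
```

{"name": "drive_tool", "arguments": {"targets": [{"x": 0.034,"y": 0.03,"z": 0.001,"ax": 0,"ay": 0,"az": 0.086},{"x": 0.034,"y": 0.03,"z": 0.001,"ax": 0,"ay": 0,"az": 0.086},{"x": 0.034,"y": 0.03,"z": 0.001,"ax": 0,"ay": 0,"az": 0.086},{"x": 0.034,"y": 0.03,"z": 0.001,"ax": 0,"ay": 0,"az": 0.086},{"x": 0.034,"y": 0.03,"z": 0.001,"ax": 0,"ay": 0,"az": 0.086},{"x": 0.034,"y": 0.03,"z": 0.001,"ax": 0,"ay": 0,"az": 0.086},{"x": 0.034,"y": 0.03,"z": 0.001,"ax": 0,"ay": 0,"az": 0.086},{"x": 0.034,"y": 0.03,"z": 0.001,"ax": 0,"ay": 0,"az": 0.086},{"x": 0.034,"y": 0.03,"z": 0.001,"ax": 0,"ay": 0,"az": 0.086},{"x": 0.034,"y": 0.03,"z": 0.001,"ax": 0,"ay": 0,"az": 0.086},{"x": 0,"y": 0,"z": 0,"ax": 0,"ay": 0,"az": 0}], "grip": 1, "newtons": 40}}

```text
clock: 1.25
position: [545.5, -173.4, 237.3]
tool_rot: [-0.686, 0.173, -0.171, 0.686]
ft_force: [0.1, 0.1, 0.2]
opening: 85.7
```

```bash
cat >> h.py <<'E'
def st():
    s=sense(); m=R.from_quat(s['tool_rot']).as_matrix()
    print('t',round(s['clock'],2),'pos',s['position'].round(2),'yaw',np.degrees(np.arctan2(m[1,0],m[0,0])).round(2),'tooly',m[:,1].round(4),'xz',m[2,0].round(4),'F',s['ft_force'].round(2),'T',s['ft_torque'].round(3),'op',round(s['opening'],1)); return s
E
python3 - <<'E'
from h import *
st();st()
snap('wrist','w1');st()
E
```

```text
t 1.25 pos [ 545.48 -173.39  237.29] yaw -28.09 tooly [-2.9e-03  7.0e-04 -1.0e+00] xz -0.0029 F [0.08 0.06 0.19] T [-0.034  0.036  0.004] op 85.7
t 1.25 pos [ 545.48 -173.39  237.29] yaw -28.09 tooly [-2.9e-03  7.0e-04 -1.0e+00] xz -0.0029 F [0.08 0.06 0.19] T [-0.034  0.036  0.004] op 85.7
t 1.3 pos [ 543.34 -174.83  237.17] yaw -28.24 tooly [-5.3e-03 -2.0e-04 -1.0e+00] xz -0.0046 F [0.47 0.21 0.1 ] T [ 0.053  0.014 -0.033] op 85.4
```

View pics/w1.png

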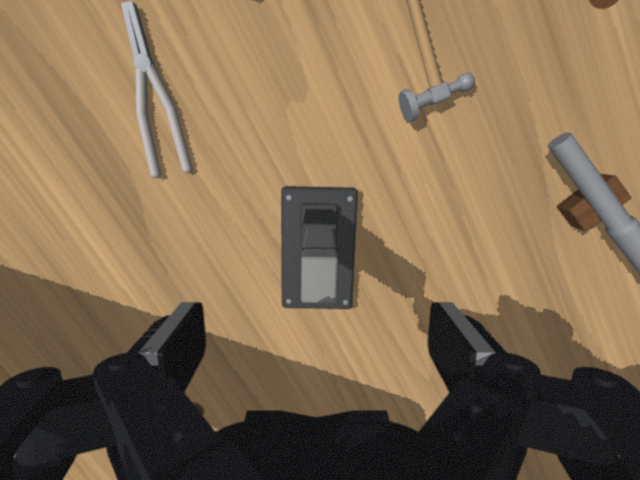

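The dock sits centred between the fingers, at columns 281–356. The tester's top face covers roughly columns 301–337 and rows 250–302. The arm was still settling, so I'll take a fresh picture.

```bash
python3 - <<'E'
from h import *
snap('wrist','w1b');im,s=snap('wrist','w2');st()
cv2.imwrite('pics/z4.png',cv2.resize(im[170:320,265:375,::-1],None,fx=5,fy=5,interpolation=cv2.INTER_CUBIC)[:,:,:])
E
```

```text
t 1.4 pos [ 541.02 -176.9   237.41] yaw -28.48 tooly [-6.6e-03 -6.0e-04 -1.0e+00] xz -0.0055 F [-0.87 -1.39 -0.06] T [-0.003 -0.021 -0.036] op 85.3
```

View pics/z4.png

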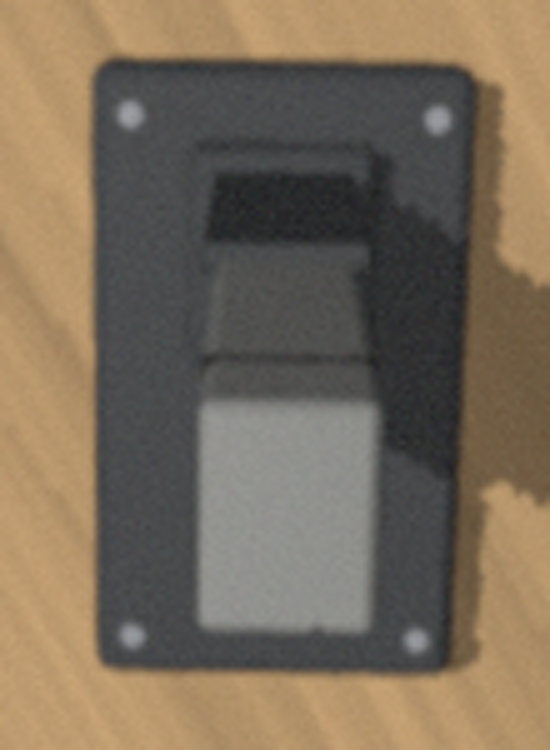

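```bash
python3 - <<'E'
from h import *
im,s=load('w2');M,c=w2c('wrist',s)
f=lambda pts,ox,oy,s:[[ (x+.5)/s-.5+ox,(y+.5)/s-.5+oy] for x,y in pts]
sc=onz(M,c,f([(131,115),(438,121),(416,641),(132,635)],265,170,5),14.5); print('screws',sc.round(1),sc.mean(0), np.linalg.norm(sc-np.roll(sc,1,0),axis=1))
t=onz(M,c,f([(200,403),(378,403),(372,632),(197,630)],265,170,5),170);print('top',t.mean(0),np.linalg.norm(t-np.roll(t,1,0),axis=1));
v=(sc[3]+sc[2]-sc[0]-sc[1])/2; print(np.degrees(np.arctan2(v[1],v[0])))
v=(t[3]+t[2]-t[0]-t[1])/2; print('ty',np.degrees(np.arctan2(v[1],v[0])))
a=np.radians(60.75);print('holster',sc.mean(0)[:2]+28*np.array([np.cos(a),np.sin(a)]))
st()
E
```

```text
screws [[ 527.6 -148.7   14.5]
 [ 579.9 -178.3   14.5]
 [ 526.  -274.2   14.5]
 [ 473.7 -244.5   14.5]] [ 526.79722648 -211.42321787   14.5       ] [109.93768446  60.0532467  110.04946997  60.06221844]
top [ 540.35361674 -186.15821253  170.        ] [28.72572127 20.84982881 28.96753555 21.22345492]
-119.34507828542282
ty -119.23458873102473
holster [ 540.47862125 -186.99332967]
t 1.4 pos [ 541.02 -176.9   237.41] yaw -28.48 tooly [-6.6e-03 -6.0e-04 -1.0e+00] xz -0.0055 F [-0.87 -1.39 -0.06] T [-0.003 -0.021 -0.036] op 85.3
```

The wrist view gives the tester at (540.4,−186.2), within about 1 mm of the top view, and the yaw agrees. I'll align over it and then descend.

{"name": "drive_tool", "arguments": {"targets": [{"x": 0,"y": -0.008,"z": -0.005,"ax": 0,"ay": -0.008,"az": -0.018},{"x": 0,"y": 0,"z": -0.02,"ax": 0,"ay": 0,"az": 0},{"x": 0,"y": 0,"z": -0.02,"ax": 0,"ay": 0,"az": 0},{"x": 0,"y": 0,"z": -0.02,"ax": 0,"ay": 0,"az": 0},{"x": 0,"y": 0,"z": -0.01,"ax": 0,"ay": 0,"az": 0},{"x": 0,"y": 0,"z": 0,"ax": 0,"ay": 0,"az": 0},{"x": 0,"y": 0,"z": 0,"ax": 0,"ay": 0,"az": 0}]}}

```text
clock: 2.1
position: [533.1, -195.7, 160.4]
tool_rot: [0.683, -0.186, 0.186, -0.681]
ft_force: [-0.3, 0.0, -0.4]
opening: 85.7
```

```bash
python3 - <<'E'
from h import *
st()
E
```

```text
t 2.1 pos [ 533.1  -195.73  160.35] yaw -30.49 tooly [-1.0e-04 -3.4e-03 -1.0e+00] xz 0.0016 F [-0.31  0.01 -0.37] T [-0.012  0.026  0.002] op 85.7
```

{"name": "drive_tool", "arguments": {"targets": [{"x": 0.007,"y": 0.009,"z": 0,"ax": 0,"ay": 0,"az": 0.02},{"x": 0,"y": 0,"z": 0,"ax": 0,"ay": 0,"az": 0},{"x": 0,"y": 0,"z": 0,"ax": 0,"ay": 0,"az": 0}]}}

```text
clock: 2.4
position: [542.0, -187.1, 162.8]
tool_rot: [0.685, -0.179, 0.182, -0.682]
ft_force: [-0.0, 0.2, -0.7]
opening: 85.1
```

```bash
python3 - <<'E'
from h import *
st(); snap('wrist','w3'); st()
E
```

```text
t 2.4 pos [ 542.01 -187.11  162.84] yaw -29.58 tooly [ 0.0041 -0.0046 -1.    ] xz 0.0059 F [-0.03  0.23 -0.72] T [0.035 0.027 0.   ] op 85.1
t 2.45 pos [ 542.27 -187.06  162.96] yaw -29.58 tooly [ 0.0047 -0.0046 -1.    ] xz 0.0064 F [-0.24  0.14  0.52] T [ 0.014 -0.008  0.015] op 85.2
```

View pics/w3.png

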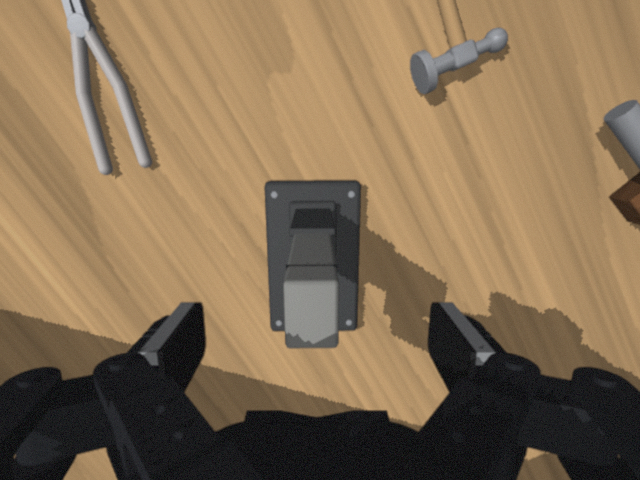

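The tester is between the fingers, its top centred near column 312, about 1 mm toward the left finger. I'll correct that and the small tilt, then descend to grasp height.

{"name": "drive_tool", "arguments": {"targets": [{"x": -0.001,"y": 0.001,"z": -0.005,"ax": 0.006,"ay": 0.006,"az": 0.004},{"x": 0,"y": 0,"z": -0.012,"ax": 0,"ay": 0,"az": 0},{"x": 0,"y": 0,"z": -0.012,"ax": 0,"ay": 0,"az": 0},{"x": 0,"y": 0,"z": -0.008,"ax": 0,"ay": 0,"az": 0},{"x": 0,"y": 0,"z": -0.005,"ax": 0,"ay": 0,"az": 0},{"x": 0,"y": 0,"z": 0,"ax": 0,"ay": 0,"az": 0},{"x": 0,"y": 0,"z": 0,"ax": 0,"ay": 0,"az": 0}]}}

```text
clock: 3.15
position: [540.3, -185.3, 116.1]
tool_rot: [-0.684, 0.18, -0.178, 0.684]
ft_force: [-0.3, 0.3, 0.2]
opening: 85.4
```

```bash
python3 - <<'E'
from h import *
st()
E
```

```text
t 3.15 pos [ 540.29 -185.29  116.13] yaw -29.34 tooly [-0.0026  0.0011 -1.    ] xz -0.0028 F [-0.34  0.26  0.25] T [0.035 0.024 0.019] op 85.4
```

{"name": "drive_tool", "arguments": {"targets": [{"x": 0,"y": 0,"z": -0.005,"ax": -0.001,"ay": -0.003,"az": 0},{"x": 0,"y": 0,"z": 0,"ax": 0,"ay": 0,"az": 0},{"x": 0,"y": 0,"z": 0,"ax": 0,"ay": 0,"az": 0}]}}

```text
clock: 3.45
position: [540.9, -185.5, 111.4]
tool_rot: [-0.684, 0.179, -0.18, 0.684]
ft_force: [-0.9, 0.3, 0.3]
opening: 85.4
```

```bash
python3 - <<'E'
from h import *
st();snap('wrist','w4');st()
E
```

```text
t 3.45 pos [ 540.85 -185.52  111.39] yaw -29.34 tooly [ 1.3e-03 -2.0e-04 -1.0e+00] xz 0.0012 F [-0.87  0.34  0.28] T [-0.015 -0.023 -0.042] op 85.4
t 3.5 pos [ 540.78 -185.5   111.36] yaw -29.34 tooly [ 1.1e-03 -2.0e-04 -1.0e+00] xz 0.0011 F [-0.04  0.31 -0.46] T [-0.009 -0.01  -0.006] op 85.2
```

View pics/w4.png

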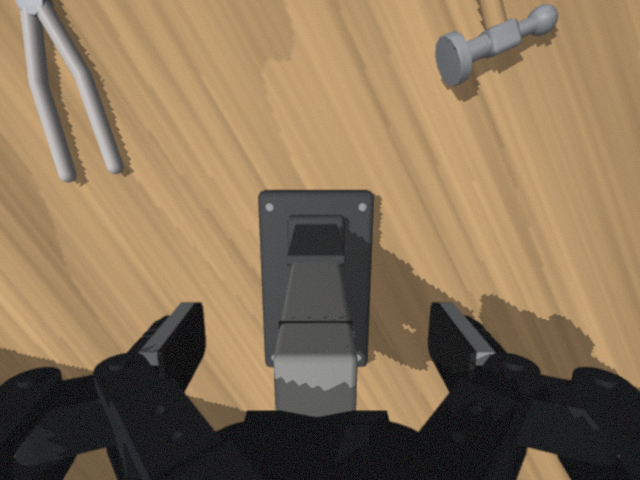

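The tester is centred between the fingers (columns 277–357, middle at 317) and the arm is steady, so I'll close the gripper.

{"name": "drive_tool", "arguments": {"targets": [{"x": 0,"y": 0,"z": 0,"ax": 0,"ay": 0,"az": 0},{"x": 0,"y": 0,"z": 0,"ax": 0,"ay": 0,"az": 0},{"x": 0,"y": 0,"z": 0,"ax": 0,"ay": 0,"az": 0},{"x": 0,"y": 0,"z": 0,"ax": 0,"ay": 0,"az": 0},{"x": 0,"y": 0,"z": 0,"ax": 0,"ay": 0,"az": 0},{"x": 0,"y": 0,"z": 0,"ax": 0,"ay": 0,"az": 0},{"x": 0,"y": 0,"z": 0,"ax": 0,"ay": 0,"az": 0},{"x": 0,"y": 0,"z": 0,"ax": 0,"ay": 0,"az": 0}], "grip": -1, "newtons": 50}}

```text
clock: 4.3
position: [541.5, -185.7, 112.3]
tool_rot: [0.684, -0.178, 0.18, -0.684]
ft_force: [-0.2, 0.4, 0.5]
opening: 21.1
```

```bash
python3 - <<'E'
from h import *
st()
E
```

```text
t 4.3 pos [ 541.45 -185.72  112.25] yaw -29.35 tooly [ 2.9e-03 -8.0e-04 -1.0e+00] xz 0.0029 F [-0.18  0.38  0.55] T [ 0.029  0.059 -0.034] op 21.1
```

{"name": "drive_tool", "arguments": {"targets": [{"x": 0,"y": 0,"z": 0.004,"ax": 0,"ay": 0,"az": 0},{"x": 0,"y": 0,"z": 0.006,"ax": 0,"ay": 0,"az": 0},{"x": 0,"y": 0,"z": 0.006,"ax": 0,"ay": 0,"az": 0},{"x": 0,"y": 0,"z": 0.006,"ax": 0,"ay": 0,"az": 0}]}}

```text
clock: 4.7
position: [540.3, -185.3, 134.6]
tool_rot: [-0.684, 0.179, -0.179, 0.684]
ft_force: [0.3, 0.5, -1.2]
opening: 21.4
```

```bash
python3 - <<'E'
from h import *
st();snap('scene','s1');st()
E
```

```text
t 4.7 pos [ 540.26 -185.32  134.62] yaw -29.35 tooly [-1.e-04  2.e-04 -1.e+00] xz -0.0002 F [ 0.3   0.46 -1.22] T [0.002 0.045 0.003] op 21.4
t 4.75 pos [ 541.03 -185.56  135.84] yaw -29.35 tooly [ 1.9e-03 -4.0e-04 -1.0e+00] xz 0.0019 F [-0.09  0.01  0.75] T [-0.005 -0.044  0.024] op 21.3
```

{"name": "drive_tool", "arguments": {"targets": [{"x": 0,"y": 0,"z": 0.007,"ax": 0,"ay": 0,"az": 0},{"x": 0,"y": 0,"z": 0.008,"ax": 0,"ay": 0,"az": 0},{"x": 0,"y": 0,"z": 0.008,"ax": 0,"ay": 0,"az": 0},{"x": 0,"y": 0,"z": 0.008,"ax": 0,"ay": 0,"az": 0},{"x": 0,"y": 0,"z": 0.008,"ax": 0,"ay": 0,"az": 0},{"x": 0,"y": 0,"z": 0.008,"ax": 0,"ay": 0,"az": 0},{"x": 0,"y": 0,"z": 0.008,"ax": 0,"ay": 0,"az": 0},{"x": 0,"y": 0,"z": 0.008,"ax": 0,"ay": 0,"az": 0},{"x": 0,"y": 0,"z": 0.004,"ax": 0,"ay": 0,"az": 0},{"x": 0,"y": 0,"z": 0,"ax": 0,"ay": 0,"az": 0}]}}

```text
clock: 5.75
position: [541.7, -185.8, 210.6]
tool_rot: [0.684, -0.177, 0.181, -0.684]
ft_force: [0.9, -1.3, -1.3]
opening: 21.1
```

```bash
python3 - <<'E'
from h import *
st();snap('scene','s2');st();im,_=snap('wrist','w5');st()
snap('top','t2');st()
E
```

```text
t 5.75 pos [ 541.73 -185.81  210.58] yaw -29.34 tooly [ 0.0048 -0.0014 -1.    ] xz 0.0048 F [ 0.89 -1.29 -1.28] T [0.036 0.01  0.031] op 21.1
t 5.8 pos [ 541.63 -185.75  210.28] yaw -29.34 tooly [ 0.0045 -0.0013 -1.    ] xz 0.0045 F [ 1.06 -0.32 -1.5 ] T [-0.015 -0.027  0.014] op 21.5
t 5.85 pos [ 541.35 -185.68  209.78] yaw -29.35 tooly [ 0.0037 -0.001  -1.    ] xz 0.0037 F [ 1.2   0.77 -0.44] T [ 0.078  0.035 -0.054] op 21.7
t 5.9 pos [ 541.15 -185.63  209.49] yaw -29.35 tooly [ 3.1e-03 -9.0e-04 -1.0e+00] xz 0.0031 F [-0.34  0.33 -1.21] T [ 0.029  0.031 -0.053] op 21.4
```

View pics/w5.png

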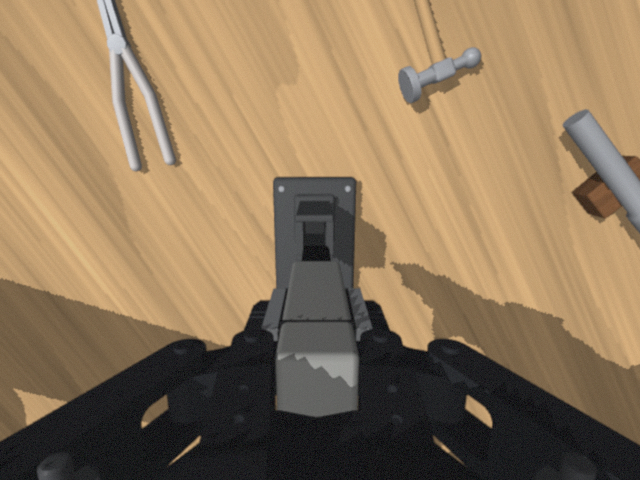

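View pics/s2.png

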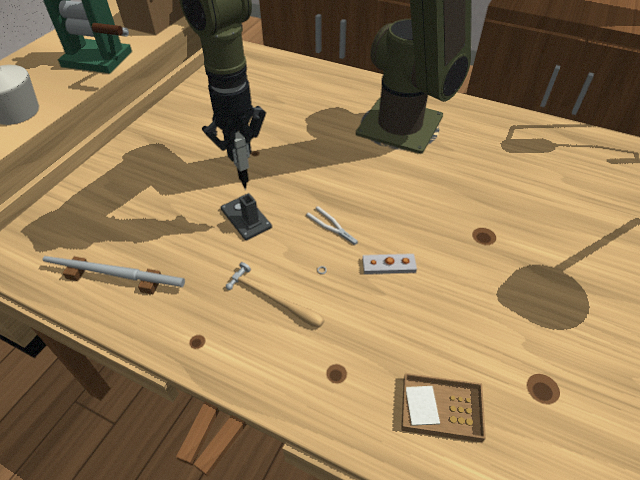

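The tester is clear of the holster, upright, with its probe showing in the scene view at about (245,187). The stones and bystanders haven't moved. Next I'll shift 62 mm along the dock to over the disc, TCP target (511.1,−239.8).

{"name": "drive_tool", "arguments": {"targets": [{"x": -0.005,"y": -0.009,"z": 0,"ax": 0,"ay": 0.003,"az": 0},{"x": -0.005,"y": -0.009,"z": 0,"ax": 0,"ay": 0,"az": 0},{"x": -0.005,"y": -0.009,"z": 0,"ax": 0,"ay": 0,"az": 0},{"x": -0.005,"y": -0.009,"z": 0,"ax": 0,"ay": 0,"az": 0},{"x": -0.005,"y": -0.009,"z": 0,"ax": 0,"ay": 0,"az": 0},{"x": -0.002,"y": -0.004,"z": 0,"ax": 0,"ay": 0,"az": 0},{"x": 0,"y": 0,"z": 0,"ax": 0,"ay": 0,"az": 0},{"x": 0,"y": 0,"z": 0,"ax": 0,"ay": 0,"az": 0}]}}

```text
clock: 6.7
position: [509.7, -240.0, 207.8]
tool_rot: [0.684, -0.181, 0.179, -0.684]
ft_force: [0.1, 0.6, -1.1]
opening: 21.6
```

```bash
python3 - <<'E'
from h import *
st()
E
```

```text
t 6.7 pos [ 509.7  -239.96  207.79] yaw -29.49 tooly [-2.9e-03 -1.0e-04 -1.0e+00] xz -0.0025 F [ 0.12  0.61 -1.1 ] T [ 0.005 -0.021 -0.05 ] op 21.6
```

{"name": "drive_tool", "arguments": {"targets": [{"x": 0.001,"y": 0,"z": -0.008,"ax": 0,"ay": -0.002,"az": 0},{"x": 0,"y": 0,"z": -0.012,"ax": 0,"ay": 0,"az": 0},{"x": 0,"y": 0,"z": -0.012,"ax": 0,"ay": 0,"az": 0},{"x": 0,"y": 0,"z": -0.012,"ax": 0,"ay": 0,"az": 0},{"x": 0,"y": 0,"z": -0.012,"ax": 0,"ay": 0,"az": 0},{"x": 0,"y": 0,"z": -0.008,"ax": 0,"ay": 0,"az": 0},{"x": 0,"y": 0,"z": -0.004,"ax": 0,"ay": 0,"az": 0},{"x": 0,"y": 0,"z": 0,"ax": 0,"ay": 0,"az": 0},{"x": 0,"y": 0,"z": 0,"ax": 0,"ay": 0,"az": 0}]}}

```text
clock: 7.6
position: [510.5, -236.5, 131.7]
tool_rot: [-0.684, 0.18, -0.177, 0.685]
ft_force: [0.2, 0.6, 0.4]
opening: 21.7
```

```bash
python3 - <<'E'
from h import *
st();
for i in range(2): snap('top','t3');st()
im,_=snap('scene','s3');st()
cv2.imwrite('pics/z5.png',cv2.resize(im[140:250,190:300,::-1],None,fx=5,fy=5,interpolation=cv2.INTER_CUBIC)[:,:,::1])
E
```

```text
t 7.6 pos [ 510.5  -236.54  131.7 ] yaw -29.22 tooly [-0.0041  0.0023 -1.    ] xz -0.0048 F [0.21 0.6  0.4 ] T [ 0.022  0.029 -0.01 ] op 21.7
t 7.65 pos [ 510.54 -236.53  131.8 ] yaw -29.22 tooly [-0.004   0.0023 -1.    ] xz -0.0046 F [ 0.62 -0.41 -0.17] T [-0.004 -0.001  0.027] op 21.5
t 7.7 pos [ 510.7  -236.67  132.04] yaw -29.22 tooly [-0.0035  0.0021 -1.    ] xz -0.0041 F [-0.24  0.65 -0.86] T [-0.014 -0.027  0.029] op 21.4
t 7.75 pos [ 510.78 -236.76  132.16] yaw -29.23 tooly [-0.0033  0.0019 -1.    ] xz -0.0038 F [-0.04 -0.07 -0.73] T [-0.033 -0.008 -0.021] op 21.7
```

View pics/z5.png

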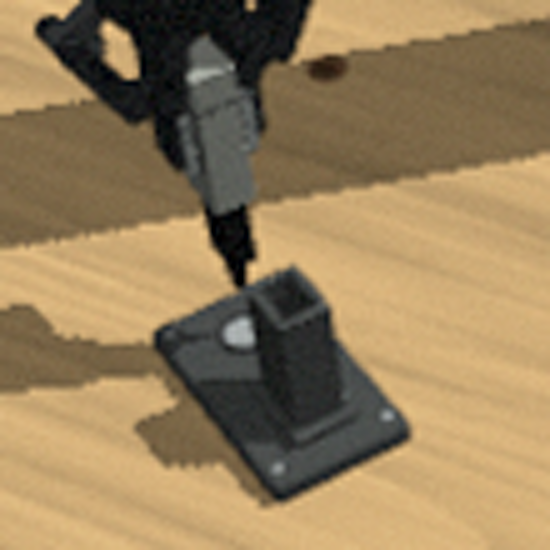

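View pics/t3.png

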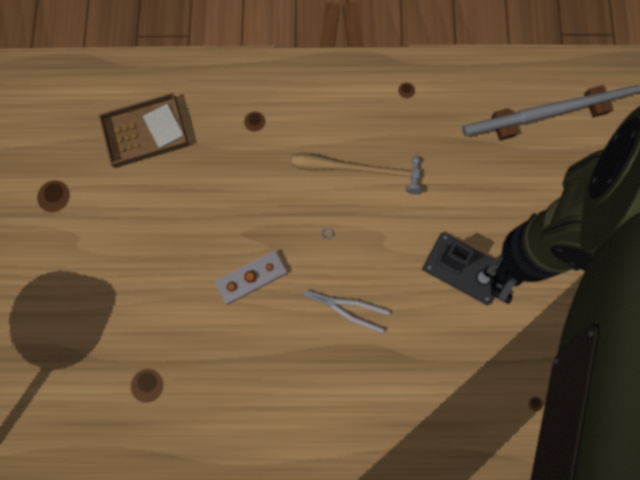

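The tip is at about (238,197) in the full scene picture, right above the disc at (238,206). The tool sits about 3 mm off target in y and slightly tilted. I'll correct that while going down to just above the disc.

{"name": "drive_tool", "arguments": {"targets": [{"x": 0,"y": -0.003,"z": -0.004,"ax": -0.003,"ay": -0.008,"az": 0},{"x": 0,"y": 0,"z": -0.005,"ax": 0,"ay": 0,"az": 0},{"x": 0,"y": 0,"z": -0.004,"ax": 0,"ay": 0,"az": 0},{"x": 0,"y": 0,"z": -0.002,"ax": 0,"ay": 0,"az": 0},{"x": 0,"y": 0,"z": 0,"ax": 0,"ay": 0,"az": 0},{"x": 0,"y": 0,"z": 0,"ax": 0,"ay": 0,"az": 0}]}}

```text
clock: 8.35
position: [511.4, -240.6, 116.9]
tool_rot: [0.684, -0.177, 0.181, -0.684]
ft_force: [-0.3, 0.5, 0.1]
opening: 21.1
```

```bash
python3 - <<'E'
from h import *
st();
for i in range(3): im,s=snap('scene','s4');st()
cv2.imwrite('pics/z6.png',cv2.resize(im[170:240,205:275,::-1],None,fx=8,fy=8,interpolation=cv2.INTER_CUBIC))
M,c=w2c('scene')
p=s['position'];tip=np.array([p[0],p[1],p[2]-92.25]);print('tip',tip,(proj(M,c,tip)-[205,170])*8)
print('disc pred',(proj(M,c,[511,-239.2,16])-[205,170])*8)
E
```

```text
t 8.35 pos [ 511.36 -240.6   116.87] yaw -29.26 tooly [ 0.0056 -0.0016 -1.    ] xz 0.0057 F [-0.28  0.5   0.08] T [0.016 0.025 0.036] op 21.1
t 8.4 pos [ 511.38 -240.62  116.92] yaw -29.26 tooly [ 0.0057 -0.0017 -1.    ] xz 0.0058 F [-0.45 -0.07 -1.23] T [ 0.001  0.01  -0.037] op 21.3
t 8.45 pos [ 511.44 -240.62  117.03] yaw -29.26 tooly [ 0.0058 -0.0017 -1.    ] xz 0.0059 F [ 0.23 -0.66 -1.36] T [-0.019  0.009  0.017] op 21.2
t 8.5 pos [ 511.54 -240.65  117.09] yaw -29.25 tooly [ 0.006  -0.0018 -1.    ] xz 0.0061 F [ 0.13 -0.56 -1.12] T [-0.016 -0.009 -0.   ] op 21.4
tip [ 511.43750267 -240.62235266   24.78433735] [[267.71385859 263.85873153]]
disc pred [[276.09790379 284.56524343]]
```

View pics/z6.png

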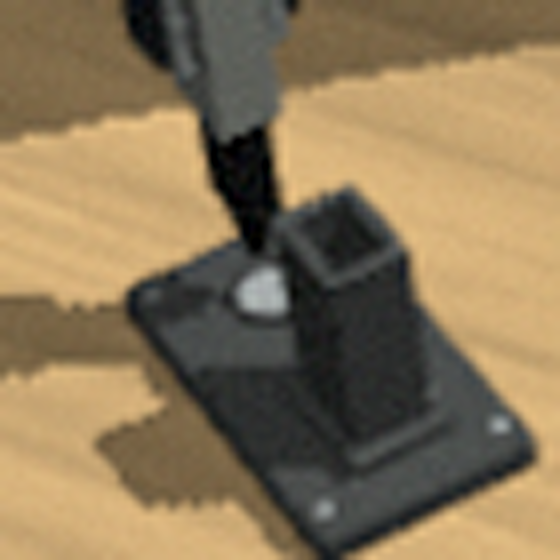

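Tip and disc line up in the scene view to about 2 mm, with the tool about 1 mm off target in y. I'll correct and descend further.

{"name": "drive_tool", "arguments": {"targets": [{"x": 0,"y": 0.001,"z": -0.002,"ax": 0.001,"ay": 0.004,"az": 0},{"x": 0,"y": 0,"z": -0.002,"ax": 0,"ay": 0,"az": 0},{"x": 0,"y": 0,"z": -0.001,"ax": 0,"ay": 0,"az": 0},{"x": 0,"y": 0,"z": 0,"ax": 0,"ay": 0,"az": 0}]}}

```text
clock: 8.9
position: [511.9, -239.6, 112.0]
tool_rot: [0.684, -0.177, 0.18, -0.684]
ft_force: [0.5, -0.3, -1.3]
opening: 21.4
```

```bash
python3 - <<'E'
from h import *
st();
for i in range(4): snap('wrist','w6');st()
E
```

```text
t 8.9 pos [ 511.87 -239.61  111.98] yaw -29.24 tooly [ 0.0033 -0.0012 -1.    ] xz 0.0034 F [ 0.52 -0.34 -1.33] T [ 0.016 -0.032  0.023] op 21.4
t 8.95 pos [ 511.86 -239.6   112.02] yaw -29.24 tooly [ 0.0032 -0.0012 -1.    ] xz 0.0034 F [ 0.82 -0.36 -0.18] T [ 0.03  -0.061  0.025] op 21.5
t 9.0 pos [ 511.92 -239.66  112.13] yaw -29.25 tooly [ 0.0034 -0.0013 -1.    ] xz 0.0036 F [-0.33 -0.54  0.02] T [-0.016  0.011  0.014] op 21.4
t 9.05 pos [ 511.95 -239.68  112.17] yaw -29.24 tooly [ 0.0035 -0.0014 -1.    ] xz 0.0037 F [-0.52  0.04 -1.75] T [0.063 0.009 0.004] op 21.1
t 9.1 pos [ 511.99 -239.7   112.23] yaw -29.25 tooly [ 0.0036 -0.0014 -1.    ] xz 0.0038 F [ 0.35 -0.67 -1.4 ] T [0.043 0.032 0.013] op 21.6
```

{"name": "drive_tool", "arguments": {"targets": [{"x": -0.001,"y": 0,"z": -0.002,"ax": 0,"ay": 0.001,"az": 0},{"x": 0,"y": 0,"z": -0.002,"ax": 0,"ay": 0,"az": 0},{"x": 0,"y": 0,"z": -0.001,"ax": 0,"ay": 0,"az": 0},{"x": 0,"y": 0,"z": 0,"ax": 0,"ay": 0,"az": 0}]}}

```text
clock: 9.5
position: [511.2, -239.9, 107.2]
tool_rot: [0.684, -0.177, 0.18, -0.684]
ft_force: [0.1, -0.1, -0.4]
opening: 21.1
```

```bash
cat >> h.py <<'E'
def hold(n,name='scene',fn='hold'):
    F=[];P=[]
    for i in range(n):
        im,s=snap(name,fn);s=sense();F.append(s['ft_force']);P.append(s['position'])
    F=np.array(F);P=np.array(P)
    print('meanF',F.mean(0).round(2),'se',(F.std(0)/n**.5).round(2),'z',P[:,2].round(2)); st()
    return im
E
python3 - <<'E'
from h import *
st();hold(8,'wrist','w7')
E
```

```text
t 9.5 pos [ 511.23 -239.89  107.2 ] yaw -29.25 tooly [ 0.0036 -0.0018 -1.    ] xz 0.004 F [ 0.11 -0.07 -0.41] T [0.034 0.006 0.015] op 21.1
meanF [-0.26 -0.   -0.19] se [0.16 0.17 0.17] z [107.27 107.33 107.34 107.32 107.36 107.35 107.33 107.3 ]
t 9.9 pos [ 511.22 -239.89  107.3 ] yaw -29.25 tooly [ 0.0036 -0.0018 -1.    ] xz 0.004 F [-0.5  -0.84 -0.01] T [0.07  0.042 0.013] op 21.3
```

View pics/w7.png

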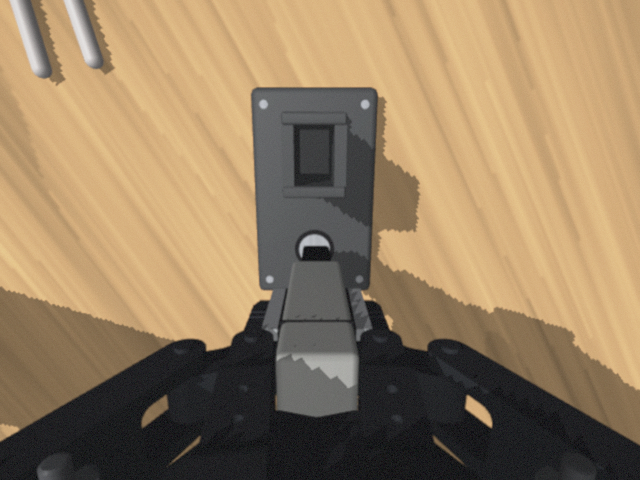

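Probe contact is confirmed: Fz rose about 0.9 N, i.e. 0.7 mm in, matching the height prediction. Disc (column 315) and tester (column 316) are in line. Now 2.1 mm further for half-way.

{"name": "drive_tool", "arguments": {"targets": [{"x": 0,"y": 0,"z": -0.001,"ax": 0,"ay": 0,"az": 0},{"x": 0,"y": 0,"z": -0.0011,"ax": 0,"ay": 0,"az": 0},{"x": 0,"y": 0,"z": 0,"ax": 0,"ay": 0,"az": 0}]}}

```text
clock: 10.2
position: [511.3, -239.9, 105.3]
tool_rot: [0.685, -0.177, 0.18, -0.684]
ft_force: [-0.7, -0.2, 1.8]
opening: 21.4
```

```bash
python3 - <<'E'
from h import *
st();im=hold(8,'scene','s5')
cv2.imwrite('pics/z7.png',cv2.resize(im[170:240,205:275,::-1],None,fx=8,fy=8,interpolation=cv2.INTER_CUBIC))
E
```

```text
t 10.2 pos [ 511.25 -239.88  105.28] yaw -29.25 tooly [ 0.0038 -0.0019 -1.    ] xz 0.0043 F [-0.71 -0.22  1.77] T [0.086 0.068 0.012] op 21.4
meanF [-0.13  0.03  1.02] se [0.17 0.1  0.1 ] z [105.33 105.36 105.4  105.4  105.41 105.41 105.36 105.38]
t 10.6 pos [ 511.26 -239.9   105.38] yaw -29.25 tooly [ 0.0039 -0.0019 -1.    ] xz 0.0043 F [-0.43 -0.37  0.73] T [0.099 0.103 0.019] op 21.9
```

View pics/z7.png

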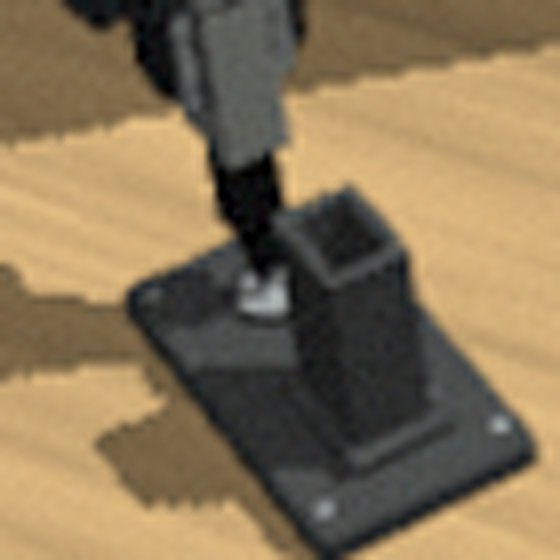

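Probe force is about 2.1 N, so it is half-way in. I'll keep holding to complete the second while I check the centring more carefully.

```bash
python3 - <<'E'
from h import *
im,s=snap('wrist','w8'); hold(9,'scene','s6')
M,c=w2c('wrist',s); print(s['position'])
p=s['position']; m=R.from_quat(s['tool_rot']).as_matrix()
print('tip px',proj(M,c,[p[0],p[1],16]))
for d in ([511.1,-239.5],[510.0,-242]): print('disc px',proj(M,c,[*d,16]))
cv2.imwrite('pics/z8.png',cv2.resize(im[210:300,270:370,::-1],None,fx=6,fy=6,interpolation=cv2.INTER_CUBIC))
im,_=load('s6');cv2.imwrite('pics/z9.png',cv2.resize(im[195:220,225:255],None,fx=20,fy=20,interpolation=cv2.INTER_CUBIC))
E
```

```text
meanF [-0.29  0.28  0.88] se [0.2  0.15 0.11] z [105.36 105.34 105.33 105.34 105.34 105.37 105.36 105.34 105.36]
t 11.1 pos [ 511.27 -239.9   105.36] yaw -29.25 tooly [ 0.0039 -0.002  -1.    ] xz 0.0043 F [-0.23  0.52  1.32] T [ 0.137  0.075 -0.028] op 21.6
[ 511.26451201 -239.90091566  105.37937319]
tip px [[314.92174392 248.11728311]]
disc px [[314.39608028 247.71761451]]
disc px [[314.80720083 251.7485187 ]]
```

View pics/z8.png

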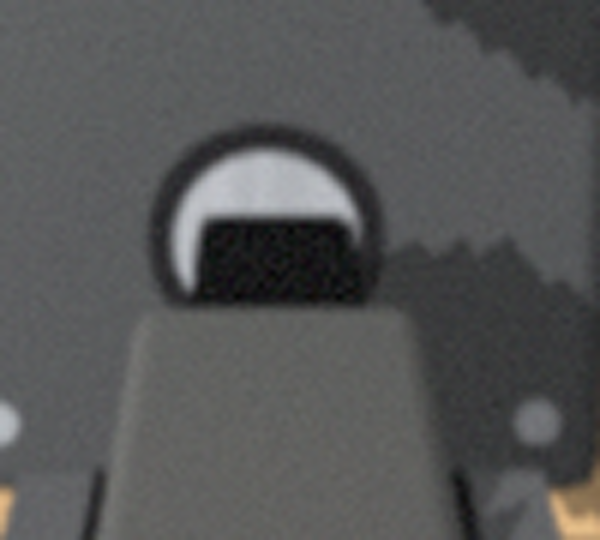

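View pics/z9.png

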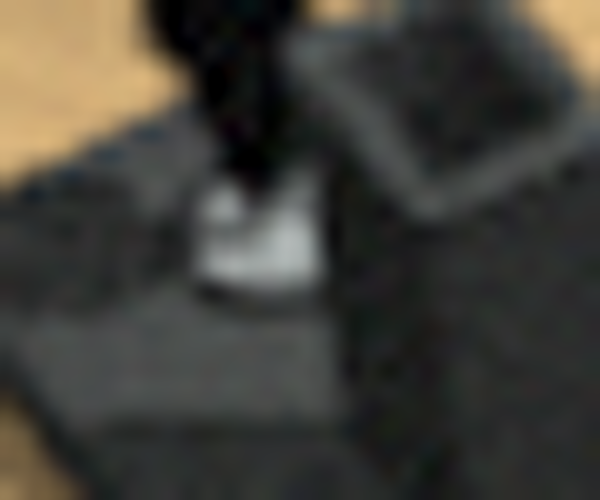

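```bash
python3 - <<'E'
from h import *
im,s=load('s6')
a=cv2.resize(im[198:214,230:248],None,fx=40,fy=36,interpolation=cv2.INTER_NEAREST)
cv2.imwrite('pics/z10.png',np.clip(a.astype(float)*1.2,0,255).astype(np.uint8))
print(cv2.cvtColor(im,cv2.COLOR_BGR2GRAY)[199:213,231:247])
E
```

```text
[[182 175 140  69   0   6  21   6  31  54  74  73  57  46  43  42]
 [164 139  92  54  13  17  15   3  17  43  55  75  76  58  35  29]
 [ 89  68  72  67  39   4  19   2  23  29  40  57  78  70  40  25]
 [ 75  74  74  79  62  15   0  11  21  32  27  40  72  79  58  37]
 [ 75  78  76  75  57  19   3  12  51  57  31  21  48  73  76  45]
 [ 58  81  77  60  84  98  33  43  88  88  25  26  33  54  70  71]
 [ 52  70  60  59 121 143  79  94 127  90  28  26  24  24  57  78]
 [ 43  44  33  55  92 100 102 139 170 126  22  30  26  31  27  31]
 [ 49  44  34  54 117 134 140 163 181 144  32  30  28  27  28  35]
 [ 50  40  41  63 122 159 158 159 160 131  44  22  28  35  29  38]
 [ 55  58  69  58  36  61  82  95  88  70  31  32  32  30  27  36]
 [ 68  78  78  75  61  52  53  53  57  56  38  26  26  28  30  35]
 [ 77  74  77  81  79  81  74  78  79  78  58  25  28  32  28  28]
 [ 80  76  78  80  80  78  78  75  76  82  62  28  33  34  25  30]]
```

View pics/z10.png

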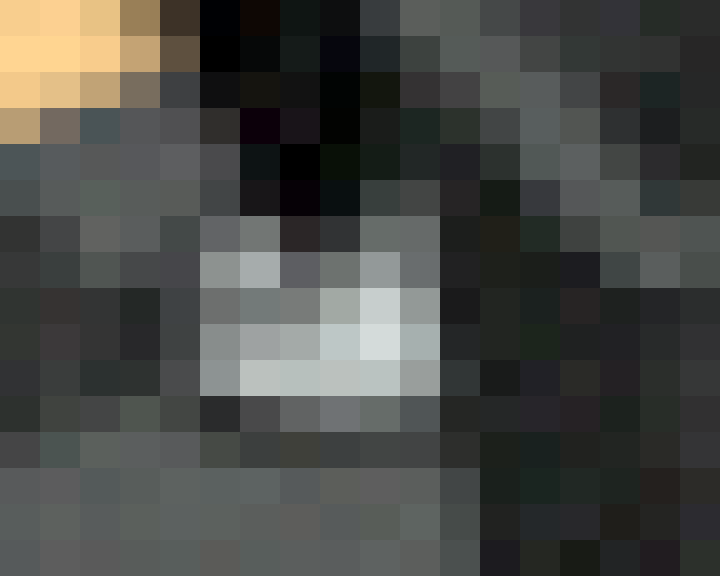

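In the scene pixels the disc is centred near (238.3,206.3), and the probe ends near (237.5,205.7) where its shadow starts. That puts the press within about 1.5 mm of the middle, at half depth, held for about 1 s. I'll hold a moment longer, then lift straight up.

```bash
python3 - <<'E'
from h import *
hold(4,'top','t4')
E
```

```text
meanF [-0.42 -0.01  1.  ] se [0.34 0.15 0.15] z [105.33 105.35 105.34 105.34]
t 11.3 pos [ 511.24 -239.9   105.34] yaw -29.25 tooly [ 0.0038 -0.002  -1.    ] xz 0.0043 F [ 0.58 -0.43  1.09] T [0.032 0.091 0.03 ] op 21.1
```

{"name": "drive_tool", "arguments": {"targets": [{"x": 0,"y": 0,"z": 0.005,"ax": 0,"ay": 0,"az": 0},{"x": 0,"y": 0,"z": 0.012,"ax": 0,"ay": 0,"az": 0},{"x": 0,"y": 0,"z": 0.015,"ax": 0,"ay": 0,"az": 0},{"x": 0,"y": 0,"z": 0.015,"ax": 0,"ay": 0,"az": 0},{"x": 0,"y": 0,"z": 0.015,"ax": 0,"ay": 0,"az": 0},{"x": 0,"y": 0,"z": 0.015,"ax": 0,"ay": 0,"az": 0},{"x": 0,"y": 0,"z": 0.01,"ax": 0,"ay": 0,"az": 0},{"x": 0,"y": 0,"z": 0.003,"ax": 0,"ay": 0,"az": 0}]}}

```text
clock: 12.1
position: [510.6, -239.7, 202.1]
tool_rot: [0.685, -0.177, 0.18, -0.684]
ft_force: [0.5, -0.3, -1.4]
opening: 21.5
```

```bash
python3 - <<'E'
from h import *
st();hold(1)
E
```

```text
t 12.1 pos [ 510.56 -239.66  202.15] yaw -29.25 tooly [ 0.0035 -0.002  -1.    ] xz 0.004 F [ 0.52 -0.35 -1.36] T [ 0.055  0.042 -0.019] op 21.5
meanF [ 0.15 -0.1  -1.23] se [0. 0. 0.] z [202.23]
t 12.15 pos [ 510.69 -239.7   202.23] yaw -29.25 tooly [ 0.0039 -0.0021 -1.    ] xz 0.0044 F [ 0.15 -0.1  -1.23] T [ 0.009 -0.024  0.008] op 21.5
```

{"name": "drive_tool", "arguments": {"targets": [{"x": 0,"y": 0.015,"z": 0.003,"ax": 0,"ay": 0,"az": 0},{"x": 0,"y": 0.03,"z": 0.001,"ax": 0,"ay": 0,"az": 0},{"x": 0,"y": 0.035,"z": 0,"ax": 0,"ay": 0,"az": 0},{"x": 0,"y": 0.035,"z": 0,"ax": 0,"ay": 0,"az": 0},{"x": 0,"y": 0.035,"z": 0,"ax": 0,"ay": 0,"az": 0},{"x": 0,"y": 0.035,"z": 0,"ax": 0,"ay": 0,"az": 0},{"x": 0,"y": 0.035,"z": 0,"ax": 0,"ay": 0,"az": 0},{"x": 0,"y": 0.035,"z": 0,"ax": 0,"ay": 0,"az": 0},{"x": 0,"y": 0.035,"z": 0,"ax": 0,"ay": 0,"az": 0},{"x": 0,"y": 0.025,"z": 0,"ax": 0,"ay": 0,"az": 0},{"x": 0,"y": 0.015,"z": 0,"ax": 0,"ay": 0,"az": 0},{"x": 0,"y": 0.005,"z": 0,"ax": 0,"ay": 0,"az": 0}]}}

```text
clock: 13.35
position: [499.4, 116.1, 199.4]
tool_rot: [-0.684, 0.182, -0.174, 0.684]
ft_force: [0.6, 0.1, -1.0]
opening: 21.6
```

```bash
python3 - <<'E'
from h import *
st();hold(2,'wrist','w9')
E
```

```text
t 13.35 pos [499.44 116.14 199.38] yaw -29.2 tooly [-0.0115  0.003  -0.9999] xz -0.0115 F [ 0.62  0.1  -0.96] T [-0.042 -0.022  0.05 ] op 21.6
meanF [-0.38 -0.07 -1.7 ] se [0.67 0.37 0.08] z [199.33 199.44]
t 13.45 pos [499.68 114.9  199.44] yaw -29.26 tooly [-0.0114  0.0024 -0.9999] xz -0.0111 F [ 0.57 -0.6  -1.82] T [-0.013 -0.05   0.027] op 21.4
```

View pics/w9.png

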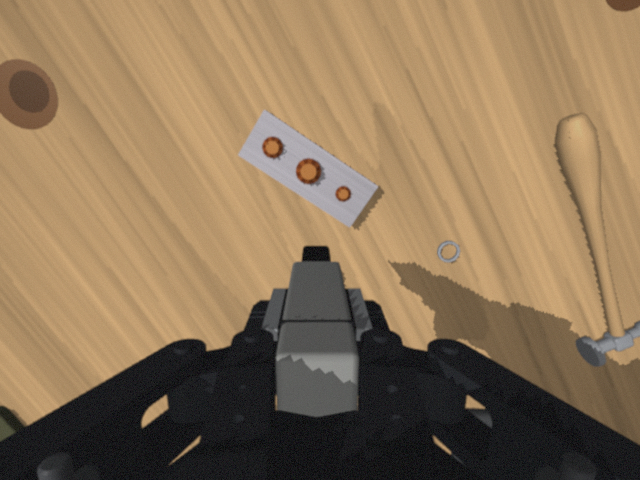

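The wrist view shows the rest with the large stone at about (309,172), the middle one at (272,147) and the small one at (343,194), so the central stone is clearly the largest. I'll measure it in this camera.

```bash
cat > stone.py <<'E'
from h import *
def stones(fn,name):
    im,s=load(fn); M,c=w2c(name,s)
    hsv=cv2.cvtColor(im,cv2.COLOR_BGR2HSV)
    m=cv2.inRange(hsv,(3,130,60),(20,255,255))
    n,l,stt,ce=cv2.connectedComponentsWithStats(m)
    out=[]
    for i in range(1,n):
        if stt[i,4]>15:
            for z in (18,20,22):
                p=onz(M,c,[ce[i]],z)[0]
                if 470<p[0]<560 and 100<p[1]<215 and z==22: print(fn,'px',ce[i].round(1),'area',stt[i,4],'bbox',stt[i,:4],'z22',p.round(1))
if __name__=='__main__':
    import sys
    stones(sys.argv[1],sys.argv[2])
E
python3 stone.py w9 wrist; python3 stone.py top0 top; python3 stone.py scene0 scene
```

```text
w9 px [272.1 147. ] area 296 bbox [263 138  19  19] z22 [496.1 188.5  22. ]
w9 px [308.1 170.8] area 443 bbox [297 159  24  24] z22 [512.6 157.   22. ]
w9 px [342.6 193.3] area 147 bbox [336 187  14  14] z22 [529.  126.1  22. ]
top0 px [269.  266.8] area 23 bbox [267 265   5   5] z22 [528.2 124.9  22. ]
top0 px [250.  276.3] area 87 bbox [245 272  11  10] z22 [512.1 156.9  22. ]
top0 px [231.  286.2] area 53 bbox [227 283   9   8] z22 [495.2 188.5  22. ]
scene0 px [389.4 260.4] area 46 bbox [385 257   9   7] z22 [518.  157.1  22. ]
scene0 px [405.2 260.4] area 31 bbox [402 258   7   6] z22 [502.8 188.8  22. ]
scene0 px [373.1 261.7] area 16 bbox [371 260   5   4] z22 [537.  125.9  22. ]
```

The large table is at (512.6,157.0) by the wrist camera and (512.1,156.9) by the top one. I'll move over it, remove the tilt and come part-way down.

{"name": "drive_tool", "arguments": {"targets": [{"x": 0.004,"y": 0.014,"z": 0,"ax": -0.004,"ay": -0.018,"az": 0},{"x": 0.004,"y": 0.014,"z": 0,"ax": 0,"ay": 0,"az": 0},{"x": 0.003,"y": 0.01,"z": -0.005,"ax": 0,"ay": 0,"az": 0},{"x": 0,"y": 0.002,"z": -0.01,"ax": 0,"ay": 0,"az": 0},{"x": 0,"y": 0,"z": -0.01,"ax": 0,"ay": 0,"az": 0},{"x": 0,"y": 0,"z": -0.008,"ax": 0,"ay": 0,"az": 0},{"x": 0,"y": 0,"z": -0.004,"ax": 0,"ay": 0,"az": 0},{"x": 0,"y": 0,"z": 0,"ax": 0,"ay": 0,"az": 0},{"x": 0,"y": 0,"z": 0,"ax": 0,"ay": 0,"az": 0}]}}

```text
clock: 14.35
position: [509.1, 151.6, 156.8]
tool_rot: [0.686, -0.181, 0.18, -0.682]
ft_force: [0.3, 0.5, -1.0]
opening: 21.4
```

```bash
python3 - <<'E'
from h import *
st();hold(2,'wrist','w10');hold(1,'scene','s7');im=hold(1,'top','t5')
E
```

```text
t 14.35 pos [509.13 151.58 156.8 ] yaw -29.6 tooly [-0.003  -0.0055 -1.    ] xz 0.0001 F [ 0.35  0.52 -0.95] T [-0.014 -0.037  0.033] op 21.4
meanF [ 0.41  0.07 -1.59] se [0.01 0.02 0.16] z [156.91 157.15]
t 14.45 pos [509.39 151.74 157.15] yaw -29.6 tooly [-0.0023 -0.0052 -1.    ] xz 0.0005 F [ 0.43  0.04 -1.82] T [ 0.035 -0.01   0.026] op 21.8
meanF [ 0.3  -0.2  -1.26] se [0. 0. 0.] z [157.36]
t 14.5 pos [509.58 151.85 157.36] yaw -29.59 tooly [-0.0018 -0.0051 -1.    ] xz 0.0009 F [ 0.3  -0.2  -1.26] T [-0.024 -0.002  0.027] op 21.4
meanF [ 0.27  0.59 -1.07] se [0. 0. 0.] z [157.45]
t 14.55 pos [509.65 151.94 157.45] yaw -29.58 tooly [-0.0016 -0.005  -1.    ] xz 0.001 F [ 0.27  0.59 -1.07] T [-0.007 -0.027  0.049] op 21.5
```

View pics/t5.png

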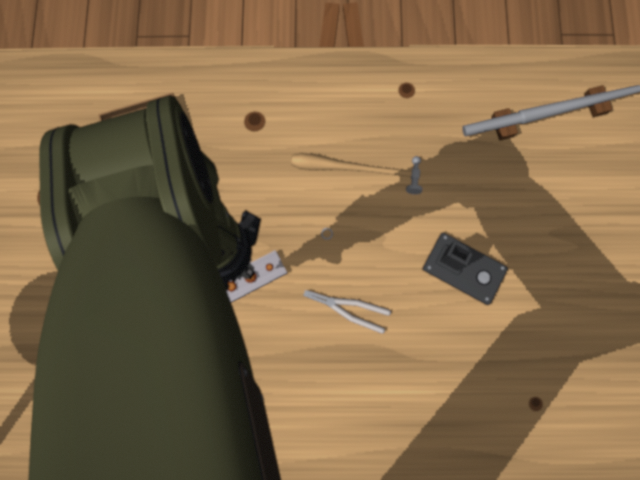

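View pics/s7.png

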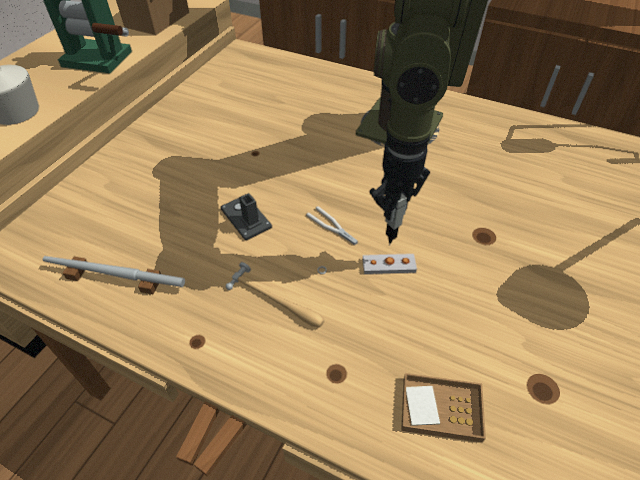

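View pics/w10.png

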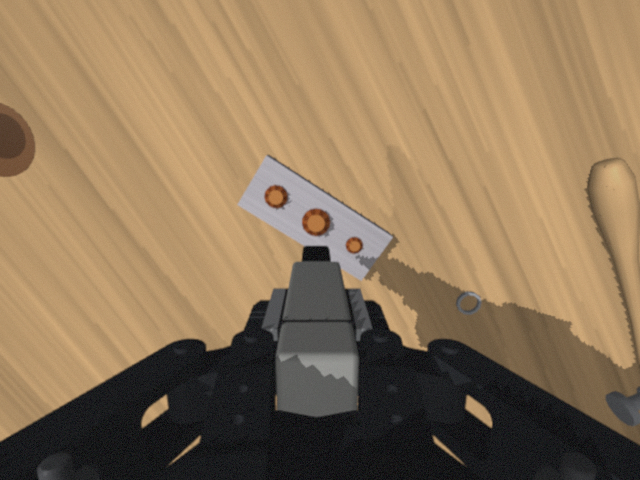

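Top and scene both show the nose over the rest, near (250,270) and (391,243). I'll zoom in to triangulate the tip relative to the stone.

```bash
python3 stone.py w10 wrist; python3 - <<'E'
from h import *
im,s=load('s7');a=cv2.resize(im[215:275,365:415],None,fx=10,fy=10,interpolation=cv2.INTER_CUBIC);cv2.imwrite('pics/z11.png',a)
M,c=w2c('scene');p=np.array(s['position']);print('scene: tip pred',proj(M,c,p-[0,0,92.25]),'nose end',proj(M,c,p-[0,0,83.25]),'stone pred',proj(M,c,[512.4,157,22]))
im,s=load('t5');a=cv2.resize(im[245:295,225:285],None,fx=10,fy=10,interpolation=cv2.INTER_CUBIC);cv2.imwrite('pics/z12.png',a)
M,c=w2c('top');p=np.array(s['position']);print('top: tip pred',proj(M,c,p-[0,0,92.25]),'nose end',proj(M,c,p-[0,0,83.25]),'stone pred',proj(M,c,[512.4,157,22]))
E
```

```text
w10 px [275.6 196.2] area 361 bbox [265 186  22  22] z22 [496.4 189.1  22. ]
w10 px [315.6 221.8] area 535 bbox [303 209  26  26] z22 [512.6 157.5  22. ]
w10 px [353.8 244.8] area 176 bbox [347 238  15  15] z22 [529.3 127.2  22. ]
scene: tip pred [[390.4975316  244.43037993]] nose end [[390.93654696 241.71924684]] stone pred [[390.22109847 258.6325992 ]]
top: tip pred [[249.09340337 274.54593653]] nose end [[248.25778909 273.83690679]] stone pred [[249.89370472 276.10481749]]
```

View pics/z11.png

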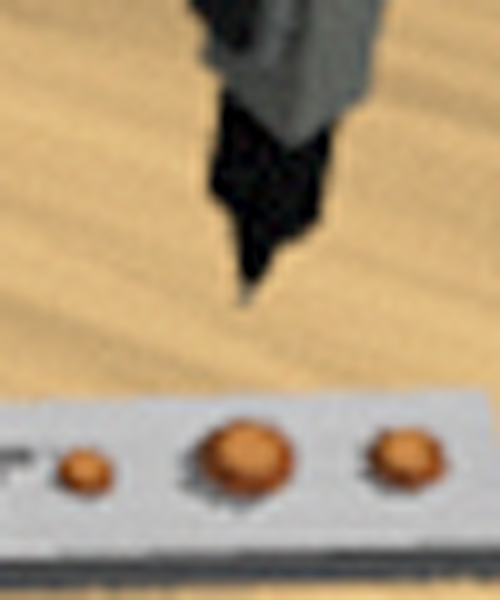

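View pics/z12.png

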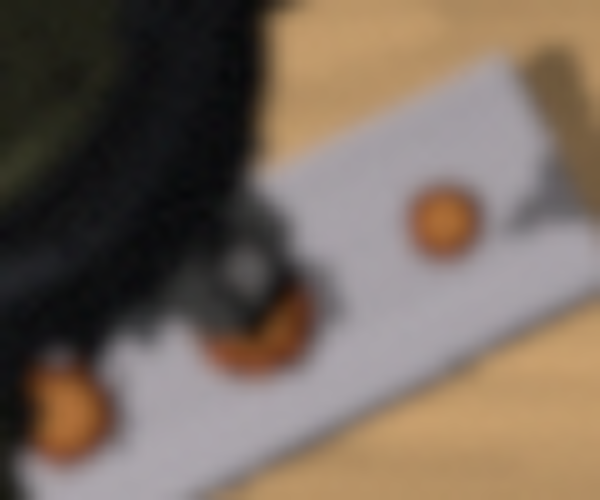

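```bash
python3 - <<'E'
from h import *
M,c=w2c('scene')
obs=np.array([389.3,245.3]); b=np.array([389.6,260.45])-proj(M,c,[512.4,157,22])[0]
print('bias',b)
for z in (65.1,64,66): print(z,onz(M,c,[obs-b],z))
p=np.array([509.5,151.8,65.1]);J=[(proj(M,c,p+d)-proj(M,c,p))[0] for d in np.eye(3)*1.];print(np.array(J))
E
```

```text
bias [-0.62109847  1.8174008 ]
65.1 [[507.558774   149.70907555  65.1       ]]
64 [[506.62570583 149.48109147  64.        ]]
66 [[508.32219341 149.89560797  66.        ]]
[[-0.16264707  0.3172149 ]
 [ 0.43502158  0.15253235]
 [ 0.04852516 -0.29957962]]
```

{"name": "drive_tool", "arguments": {"targets": [{"x": 0.003,"y": 0.005,"z": -0.004,"ax": 0.005,"ay": -0.006,"az": 0},{"x": 0,"y": 0,"z": -0.008,"ax": 0,"ay": 0,"az": 0},{"x": 0,"y": 0,"z": -0.008,"ax": 0,"ay": 0,"az": 0},{"x": 0,"y": 0,"z": -0.006,"ax": 0,"ay": 0,"az": 0},{"x": 0,"y": 0,"z": -0.003,"ax": 0,"ay": 0,"az": 0},{"x": 0,"y": 0,"z": 0,"ax": 0,"ay": 0,"az": 0},{"x": 0,"y": 0,"z": 0,"ax": 0,"ay": 0,"az": 0}]}}

```text
clock: 15.25
position: [512.9, 157.5, 125.9]
tool_rot: [-0.684, 0.179, -0.182, 0.684]
ft_force: [0.7, 0.1, -1.3]
opening: 21.7
```

```bash
python3 - <<'E'
from h import *
st();hold(2,'scene','s8');st()
E
```

```text
t 15.25 pos [512.89 157.54 125.87] yaw -29.57 tooly [ 3.8e-03 -6.0e-04 -1.0e+00] xz 0.0036 F [ 0.71  0.13 -1.28] T [ 0.007 -0.008 -0.031] op 21.7
meanF [-0.42  0.41 -0.85] se [0.16 0.32 0.48] z [125.91 126.12]
t 15.35 pos [513.03 157.6  126.12] yaw -29.57 tooly [ 4.2e-03 -4.0e-04 -1.0e+00] xz 0.0039 F [-0.19  0.87 -1.53] T [0.015 0.02  0.022] op 20.9
t 15.35 pos [513.03 157.6  126.12] yaw -29.57 tooly [ 4.2e-03 -4.0e-04 -1.0e+00] xz 0.0039 F [-0.19  0.87 -1.53] T [0.015 0.02  0.022] op 20.9
```

```bash
python3 - <<'E'
from h import *
hold(1,'scene','s9');hold(1,'top','t6');hold(1,'wrist','w11')
im,s=load('s9');a=cv2.resize(im[220:280,365:415],None,fx=10,fy=10,interpolation=cv2.INTER_CUBIC)
im,s2=load('t6');a2=cv2.resize(im[255:305,225:275],None,fx=7,fy=7,interpolation=cv2.INTER_CUBIC)
im,s2=load('w11');a3=cv2.resize(im[200:300,260:370],None,fx=7,fy=7,interpolation=cv2.INTER_CUBIC)
cv2.imwrite('pics/z13.png',a);cv2.imwrite('pics/z14.png',a2);cv2.imwrite('pics/z15.png',a3)
M,c=w2c('scene');p=np.array(s['position'])
b=np.array([389.6,260.45])-proj(M,c,[512.4,157,22])[0]
print('tip pred crop',(proj(M,c,p-[0,0,92.25])+b-[365,220])*10,'at table',(proj(M,c,[p[0],p[1],22])+b-[365,220])*10,'stone',(np.array([389.6,260.45])-[365,220])*10)
E
```

```text
meanF [-0.2  -0.28 -1.42] se [0. 0. 0.] z [126.29]
t 15.4 pos [513.21 157.63 126.29] yaw -29.57 tooly [ 4.7e-03 -3.0e-04 -1.0e+00] xz 0.0042 F [-0.2  -0.28 -1.42] T [0.011 0.06  0.007] op 21.3
meanF [-0.52  0.06 -1.27] se [0. 0. 0.] z [126.34]
t 15.45 pos [513.25 157.65 126.34] yaw -29.57 tooly [ 4.8e-03 -3.0e-04 -1.0e+00] xz 0.0043 F [-0.52  0.06 -1.27] T [-0.025  0.016  0.011] op 21.3
meanF [-0.58 -0.03 -1.2 ] se [0. 0. 0.] z [126.38]
t 15.5 pos [513.28 157.67 126.38] yaw -29.57 tooly [ 4.9e-03 -2.0e-04 -1.0e+00] xz 0.0043 F [-0.58 -0.03 -1.2 ] T [-0.007 -0.03   0.023] op 21.6
tip pred crop [[253.15943701 373.74979275]] at table [[247.51613923 407.41544843]] stone [246.  404.5]
```

View pics/z13.png

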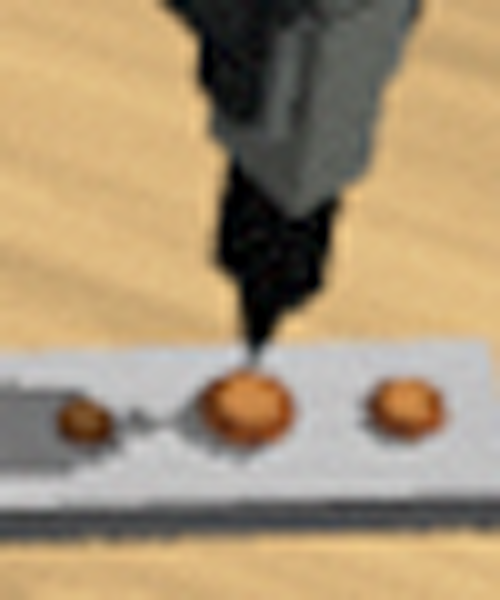

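View pics/z14.png

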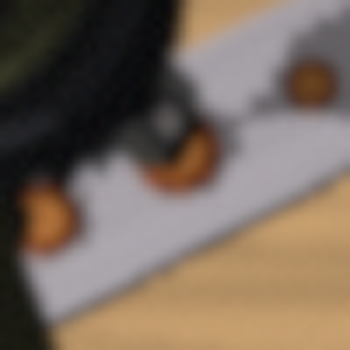

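View pics/z15.png

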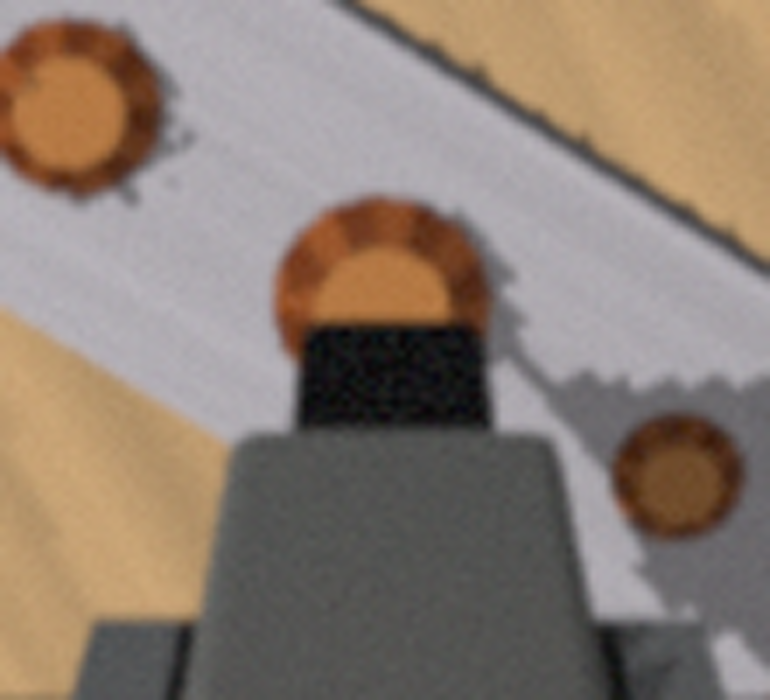

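```bash
python3 - <<'E'
from h import *
im,s=load('w11');M,c=w2c('wrist',s);p=np.array(s['position'])
print(p,'tip@table px',proj(M,c,[p[0],p[1],22]),'table from px',onz(M,c,[[314.2,243.9]],22),'prev est px',proj(M,c,[512.4,157,22]))
st()
E
```

```text
[513.25277569 157.6501854  126.33623209] tip@table px [[314.89028484 242.37221889]] table from px [[512.30429409 156.94126037  22.        ]] prev est px [[314.27881509 243.7616267 ]]
t 15.5 pos [513.28 157.67 126.38] yaw -29.57 tooly [ 4.9e-03 -2.0e-04 -1.0e+00] xz 0.0043 F [-0.58 -0.03 -1.2 ] T [-0.007 -0.03   0.023] op 21.6
```

All checks agree to about 1 mm: the table is at (512.3,157.0), and nose and probe are in line in the scene view. I'll correct by −1/−0.6 mm and lower to just above the table.

{"name": "drive_tool", "arguments": {"targets": [{"x": -0.001,"y": -0.0006,"z": -0.003,"ax": 0,"ay": 0.002,"az": 0},{"x": 0,"y": 0,"z": -0.003,"ax": 0,"ay": 0,"az": 0},{"x": 0,"y": 0,"z": -0.002,"ax": 0,"ay": 0,"az": 0},{"x": 0,"y": 0,"z": 0,"ax": 0,"ay": 0,"az": 0},{"x": 0,"y": 0,"z": 0,"ax": 0,"ay": 0,"az": 0}]}}

```text
clock: 16.0
position: [512.4, 157.0, 118.0]
tool_rot: [-0.683, 0.179, -0.182, 0.684]
ft_force: [0.1, -0.5, -0.9]
opening: 21.3
```

```bash
python3 - <<'E'
from h import *
st();hold(6,'scene','s10')
im,s=load('s10');a=cv2.resize(im[220:280,365:415],None,fx=10,fy=10,interpolation=cv2.INTER_CUBIC)
cv2.imwrite('pics/z16.png',a)
E
```

```text
t 16.0 pos [512.42 157.04 118.03] yaw -29.57 tooly [ 0.0039 -0.     -1.    ] xz 0.0034 F [ 0.07 -0.48 -0.87] T [-0.022  0.028 -0.009] op 21.3
meanF [-0.19  0.07 -1.04] se [0.16 0.16 0.23] z [118.04 118.11 118.17 118.2  118.24 118.25]
t 16.3 pos [512.59 157.12 118.25] yaw -29.57 tooly [ 4.3e-03  1.0e-04 -1.0e+00] xz 0.0037 F [-0.21  0.65 -1.67] T [0.025 0.017 0.005] op 21.7
```

View pics/z16.png

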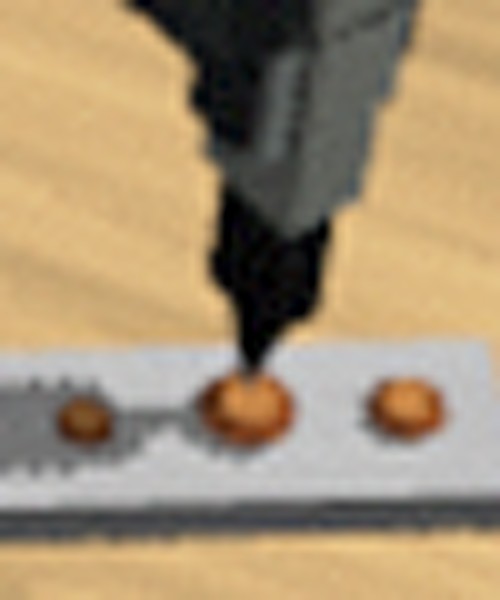

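{"name": "drive_tool", "arguments": {"targets": [{"x": -0.0003,"y": 0,"z": -0.0015,"ax": -0.001,"ay": 0.001,"az": 0},{"x": 0,"y": 0,"z": -0.0015,"ax": 0,"ay": 0,"az": 0},{"x": 0,"y": 0,"z": 0,"ax": 0,"ay": 0,"az": 0},{"x": 0,"y": 0,"z": 0,"ax": 0,"ay": 0,"az": 0}]}}

```text
clock: 16.7
position: [512.3, 157.1, 115.0]
tool_rot: [-0.684, 0.179, -0.182, 0.684]
ft_force: [0.1, -0.1, -1.5]
opening: 21.4
```

```bash
python3 - <<'E'
from h import *
st();hold(6,'scene','s11')
E
```

```text
t 16.7 pos [512.34 157.14 115.04] yaw -29.57 tooly [ 3.7e-03 -7.0e-04 -1.0e+00] xz 0.0035 F [ 0.09 -0.1  -1.46] T [ 0.011 -0.022 -0.085] op 21.4
meanF [-0.05  0.09 -1.25] se [0.2  0.11 0.09] z [115.05 115.09 115.13 115.13 115.17 115.19]
t 17.0 pos [512.43 157.16 115.19] yaw -29.57 tooly [ 3.9e-03 -6.0e-04 -1.0e+00] xz 0.0037 F [ 0.66 -0.36 -0.77] T [ 0.042 -0.051 -0.007] op 21.7
```

Still free of the table (Fz −1.25 N). Now I'll press, first to shallow contact.

{"name": "drive_tool", "arguments": {"targets": [{"x": 0,"y": 0,"z": -0.001,"ax": 0,"ay": 0.001,"az": 0},{"x": 0,"y": 0,"z": -0.001,"ax": 0,"ay": 0,"az": 0},{"x": 0,"y": 0,"z": 0,"ax": 0,"ay": 0,"az": 0}]}}

```text
clock: 17.3
position: [512.6, 157.2, 113.3]
tool_rot: [-0.684, 0.179, -0.182, 0.684]
ft_force: [-1.1, 1.3, 0.4]
opening: 21.2
```

```bash
python3 - <<'E'
from h import *
st();hold(8,'scene','s12')
E
```

```text
t 17.3 pos [512.62 157.2  113.28] yaw -29.57 tooly [ 3.6e-03 -5.0e-04 -1.0e+00] xz 0.0033 F [-1.14  1.3   0.42] T [-0.029  0.081 -0.02 ] op 21.2
meanF [-0.23 -0.07 -0.25] se [0.21 0.13 0.17] z [113.33 113.38 113.36 113.36 113.39 113.38 113.35 113.37]
t 17.7 pos [512.66 157.21 113.37] yaw -29.57 tooly [ 3.6e-03 -4.0e-04 -1.0e+00] xz 0.0034 F [-0.05 -0.44  0.09] T [-0.001  0.031  0.039] op 21.5
```

In contact at about 0.7 mm, as predicted. 2.2 mm further.

{"name": "drive_tool", "arguments": {"targets": [{"x": 0,"y": 0,"z": -0.001,"ax": 0,"ay": 0,"az": 0},{"x": 0,"y": 0,"z": -0.0012,"ax": 0,"ay": 0,"az": 0},{"x": 0,"y": 0,"z": 0,"ax": 0,"ay": 0,"az": 0}]}}

```text
clock: 18.0
position: [512.7, 157.2, 111.2]
tool_rot: [-0.683, 0.179, -0.182, 0.684]
ft_force: [-0.2, -0.6, -0.1]
opening: 21.2
```

```bash
python3 - <<'E'
from h import *
st();hold(16,'scene','s13');hold(1,'top','t7');hold(1,'wrist','w12')
im,s=load('s13');cv2.imwrite('pics/z17.png',cv2.resize(im[220:280,365:415],None,fx=10,fy=10,interpolation=cv2.INTER_CUBIC))
im,s=load('w12');cv2.imwrite('pics/z18.png',cv2.resize(im[200:300,260:370],None,fx=6,fy=6,interpolation=cv2.INTER_CUBIC))
M,c=w2c('wrist',s);p=np.array(s['position']);print(p,'tip@22 crop',(proj(M,c,[p[0],p[1],22])-[260,200])*6)
E
```

```text
t 18.0 pos [512.68 157.23 111.19] yaw -29.57 tooly [ 3.8e-03 -4.0e-04 -1.0e+00] xz 0.0035 F [-0.24 -0.55 -0.11] T [-0.009  0.146 -0.021] op 21.2
meanF [-0.24 -0.14  0.64] se [0.14 0.11 0.15] z [111.25 111.3  111.28 111.34 111.31 111.35 111.31 111.3  111.29 111.27
 111.31 111.3  111.27 111.28 111.28 111.28]
t 18.8 pos [512.7  157.22 111.28] yaw -29.57 tooly [ 3.9e-03 -4.0e-04 -1.0e+00] xz 0.0036 F [-0.33 -0.62  0.2 ] T [-0.098  0.164 -0.038] op 21.3
meanF [-0.64 -0.14  0.16] se [0. 0. 0.] z [111.27]
t 18.85 pos [512.73 157.24 111.27] yaw -29.57 tooly [ 3.9e-03 -4.0e-04 -1.0e+00] xz 0.0036 F [-0.64 -0.14  0.16] T [-0.046  0.179 -0.034] op 21.5
meanF [-0.18  0.03  0.75] se [0. 0. 0.] z [111.29]
t 18.9 pos [512.73 157.26 111.29] yaw -29.57 tooly [ 3.9e-03 -4.0e-04 -1.0e+00] xz 0.0036 F [-0.18  0.03  0.75] T [-0.073  0.114 -0.072] op 21.3
[512.72696177 157.23695689 111.27469764] tip@22 crop [[330.09627773 290.11175389]]
```

View pics/z17.png

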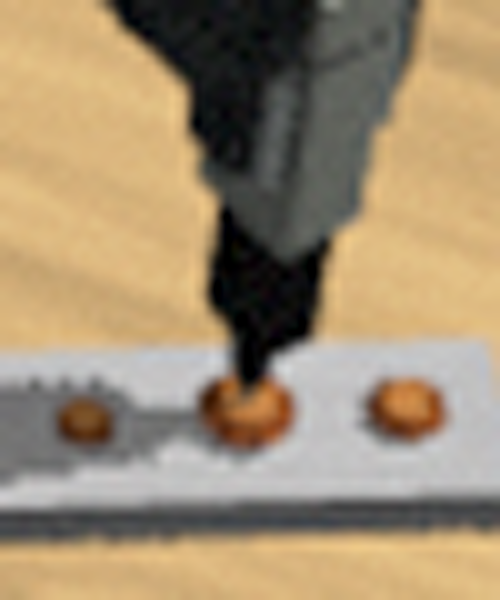

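View pics/z18.png

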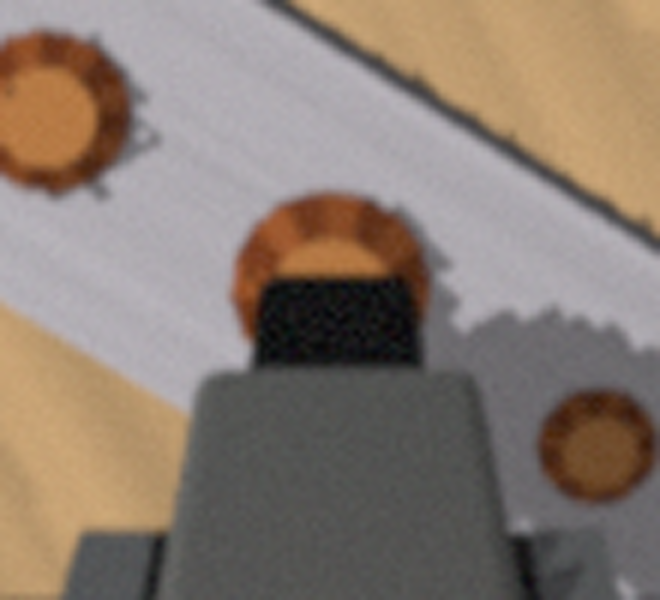

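View pics/s13.png

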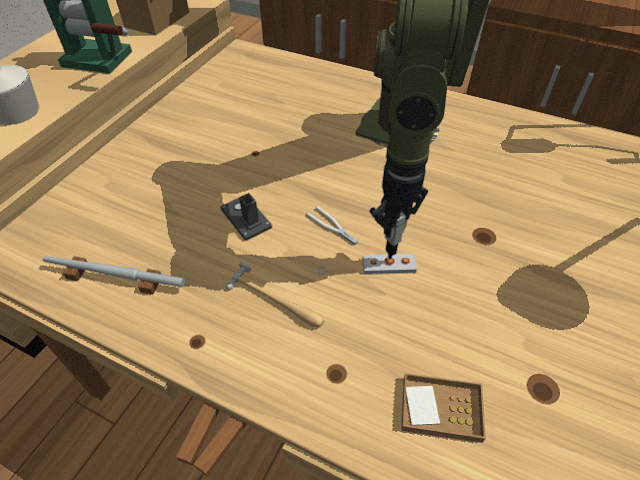

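```bash
python3 - <<'E'
from h import *
hold(24,'scene','s14')
E
for f in s14; do python3 stone.py $f scene; done; python3 - <<'E'
from h import *
a,_=load('scene0')
b,_=load('s14')
# bystander change outside arm/shadow
d=cv2.absdiff(a,b).max(2)
for n,(x0,x1,y0,y1) in dict(hammer=(225,325,262,330),pliers=(303,360,203,246),band=(314,330,262,278),dock=(218,275,210,240)).items():
    print(n,(d[y0:y1,x0:x1]>40).mean().round(3))
a,_=load('top0');b,_=load('t7');d=cv2.absdiff(a,b).max(2)
for n,(x0,x1,y0,y1) in dict(hammer=(290,430,150,198),pliers=(302,395,287,335),band=(320,336,226,242)).items():
    print('top',n,(d[y0:y1,x0:x1]>40).mean().round(3))
cv2.imwrite('pics/z19.png',cv2.resize(b[140:345,200:520],None,fx=2.4,fy=2.4))
E
```

```text
meanF [-0.59 -0.02  0.92] se [0.11 0.11 0.12] z [111.3  111.26 111.3  111.29 111.28 111.28 111.28 111.3  111.29 111.28
 111.27 111.29 111.27 111.3  111.26 111.28 111.26 111.29 111.29 111.27
 111.27 111.3  111.29 111.27]
t 20.1 pos [512.71 157.23 111.27] yaw -29.57 tooly [ 3.9e-03 -4.0e-04 -1.0e+00] xz 0.0036 F [ 0.39 -0.53  0.78] T [-0.04   0.141 -0.025] op 21.5
s14 px [389.4 260.6] area 42 bbox [385 258   9   6] z22 [518.6 157.3  22. ]
s14 px [405.2 260.4] area 31 bbox [402 258   7   6] z22 [502.8 188.8  22. ]
s14 px [373.1 261.7] area 16 bbox [371 260   5   4] z22 [537.  125.9  22. ]
hammer 0.284
pliers 0.0
band 0.883
dock 0.066
top hammer 0.725
top pliers 0.927
top band 0.0
```

View pics/z19.png

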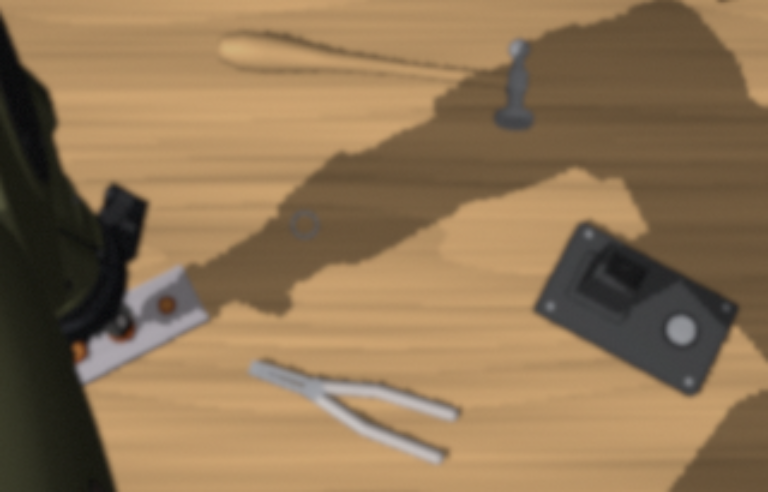

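The view shows the hammer, pliers, band and other stones where they lay; the large image differences are shadow and exposure. Probe force is about 2.0 N, so about half-way in and steady. Handing in.

```bash
python3 - <<'E'
from h import *
print(sign_off())
E
```

```text
the job is handed in; nothing more can be done
None
```

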